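Clear the notching fixture and press its tube saddle onto the studs

ROBOT

A 7-joint arm with a two-finger parallel gripper is mounted at the origin on the work surface. World frame = base frame: x ahead of the robot, y to its left, z up, the work surface at z = 0. Lengths are in m, angles in rad, forces in N, time in s.
With the tool pointing down it reaches from about 0.35 to 0.9 m from the base axis. Payload 19.9 kg.
Tool frame: the origin (TCP) lies between the finger pads; the fingertips stand 17 mm ahead of it and the grasp point (between the pads) lies 2 mm behind it; z points along the fingers, x is the direction in which the jaws open and shut, and the axes are right-handed (so a half turn about z gives the same grasp; the last joint's range is limited). The gripper opens to 94 mm and grips with 3 to 60 N. Pads are 16 mm wide; open, the fingers measure 119 mm over their backs; the gripper's body (75 mm by 177 mm) begins 78 mm behind the grasp point.
Start: joints at [-1.202, 0.417, -0.01, 1.614, 0.005, 1.111, -0.053], TCP at [0.249, 0.573, 0.222] pointing down, gripper open.
Joint ranges: [-2.81, 2.81], [-0.39, 2.02], [-1.27, 1.25], [0.06, 2.57], [-1.19, 4.33], [0.19, 2], [-2.82, 2.82]. Speed limits (rad/s): [1.89, 1.89, 2.39, 2.39, 3.01, 3.01, 3.01].

INTERFACE

Orientations are given as [roll, pitch, yaw] about the fixed x, y, z axes, in that order (R = Rz(yaw) Ry(pitch) Rx(roll)).
In Python, from bench import ctrl gives the robot as it stands.
- The arm moves only by the tool drive_tool, never from a script. Its argument "plan" is a list of rows, each a list of 7 numbers: the shift along the tool's x, y, z in m, then the turn, a rotation vector about the tool's x, y, z in degrees, then the finger opening in m, from 0 to 0.094. A call has 1 to 12 rows; each row shifts and turns the pose as measured when the row begins, along the tool's axes as they then stand; what a row does not reach is not made up. A row lasts 1/8 s, in which the tool goes at most 62.5 mm and 10.7 degrees, less where a joint would pass 70% of its speed; a pose out of reach is approached as far as the arm can. A call with a gripper value outside its range is refused whole. The fingers move at their own pace and stop on an object; "grip_force" is the grip in N (left out, the last holds). Time passes only in rows, so rows that do not move let the fingers close. It gives the time, the measured TCP pose, the force and the opening at its end, in the units of the state.
- ctrl.read_state(): the state, without advancing time (a new reading comes with each control period).
- ctrl.get_image(name): name is "scene" or "top" or "wrist"; returns (picture, depth): 480x640x3 uint8, red, green, blue; 480x640 float32, m along the optical axis (not along the pixel's ray), 0 where there is no reading.
- ctrl.camera_model(name): a dict with "fov_y" (degrees; the focal length in pixels is half the picture's height over the tangent of half this angle, whatever the lens; pixels are square), "cx", "cy" (the principal point, pixels), "k1" (the pictures are not rectified: a ray, as slopes to the right and down, at radius r is drawn at 1 + k1 r^2 times it, then the intrinsics apply), "T" (4x4, takes a point from camera to world coordinates). Camera axes: x right, y down, z forward; pixel columns grow to the right and rows downward; lengths in m; the calibration is good to about 2 mm. A picture is of the moment at which its call begins: read the wrist's pose just before it. camera_model takes no time and is no camera call; for the wrist camera it gives the pose at the moment of the call.
- ctrl.close_job(): hands the job in, once; it reports no verdict.
The state is a dict: "time_s": time; "joint_pos": joint angles; "qvel": joint speeds; "tau": joint torques, N m; "tcp_pos": TCP position; "tcp_rot": TCP orientation; "ft_force": force on the tool from outside, world axes, zero at the start; "moment": the same for the moment, N m; "finger_gap": finger opening in m.
Only numpy, scipy, OpenCV 4.12 (cv2) and the standard library are available. Lean on these libraries where they do the work, as an engineer would, in place of code of your own. Each camera call takes 0.05 s, during which the arm holds its last target.

TASK

Three chunky metal offcuts lie between the four studs of the notching fixture: take the hand brush and sweep them off the far edge of the bed into the catch tray (brush only, keep the fingers off them), then stand the brush upright back in its red tray. Set the green tube saddle squarely on the four studs, let go of it while it still stands proud, and then push down on it from above until it is fully home, its underside flat on the bed. Leave everything else on the bench where it is.

Things in the scene. Friction and masses are not known exactly. Their poses are not given: they have to be found in the camera images.
- seat (a point): Middle of the notching fixture's bed: flat bare-metal plate on a blue casting bolted to the bench, 120 mm (x) by 150 mm (y), top 46 mm above the bench. Origin on its top face, central between four brass studs; x points away from the robot to the edge with the catch tray, z up. Studs: 14 mm diameter, 14 mm high, 2.5 mm chamfer, at x = +-15, y = +-46 mm; a clear lane 78 mm wide runs along x.
- fixture: The whole fixture: origin on the bench under the seat, axes as the seat. Bolt lugs at both sides reach to y = +-106 mm, up to 24 mm high; on the left a parked clamp stands at x = -5 to 78, y = 109 to 131 mm, 80 mm high. Each stud has a spring ball in its outer flank, centred 6 mm above the bed, that grips the socket.
- catch_tray (a point): Dark sheet-steel catch tray below the far edge of the bed, fixed to the fixture. Origin at the centre of its floor (3 mm above the bench), 104 mm in x from the seat; axes as the seat. Inside 82 mm (x) by 152 mm (y), walls 36 mm high, 10 mm lower than the bed; it begins 2 mm beyond the bed's edge.
- offcut_bar_c (a point): Centre of a dark square bar end, 22 x 22 mm, 26 mm high, 90 g. The three offcuts start standing on the bed in a row along its x through the middle, in any order, centres about 34 mm apart and up to 12 mm off the middle in y, the row's ends up to 53 mm from the middle.
- offcut_round_c (a point): Centre of a brass-coloured round slug, 24 mm diameter, 20 mm high, 70 g.
- offcut_angle_c (a point): Centre of a red angle-section offcut, legs 24 mm long and 6 mm thick, 22 mm high, 50 g.
- brush_c (a point): Wooden hand brush, standing on its bristles in the red tray, 86 mm high, 130 g. Origin half-way up, 43 mm above the bristle tips, z up. Stiff dark bristles 32 mm (its x) by 64 mm (its y), 30 mm long; head 36 x 68 mm above them; on top a wooden grip 22 mm thick in its x, 58 mm long in its y, 46 to 86 mm above the tips. Pinch the grip across its x; it sweeps with either broad side.
- brush_tray: Low red tray fixed on the bench, 115 mm (x) by 125 mm (y) outside, walls and floor 3 mm thick, rim 18 mm high. Origin at the centre of its underside, at bench height. The brush stands in it.
- saddle_c (a point): Green tube saddle standing on the bench, 52 mm (its x) by 124 mm (its y), 48 mm high, 280 g. Origin half-way up, 24 mm above its underside, z up. A channel 51 mm wide along its x leaves it 34 mm high in the middle, where it can be gripped across its x. Underside: four sockets 15 mm square, 15 mm deep, at x = +-15, y = +-46 mm, for the studs; half a turn makes no difference.
- saddle_floor (a point): Middle of the saddle's channel floor, 34 mm above its underside: push here. Set on the studs, the saddle stops on the spring balls about 8 mm proud of the bed; a steady push of some 10 to 15 N sends it home, underside on the bed (saddle centre 24 mm above the seat).
- grey_saddle: Grey saddle of the same outside size but with a narrow channel, standing on the bench; not wanted, leave it. Origin at the middle of its underside.
- hammer: Hammer lying on the bench, 260 mm long; leave it. Origin at its middle.
- wrench: Flat steel wrench lying on the bench, 180 mm long; leave it. Origin at its middle.
- oil_bottle: Orange oil bottle, 60 mm diameter, 165 mm high; leave it. Origin under its base.
- screw_jar: Small jar with a blue lid, 64 mm diameter, 65 mm high; leave it. Origin under its base.
- marker_cup: Metal cup with markers in it, 70 mm diameter, 130 mm high in all; leave it. Origin under its base.
- tube_piece: Short piece of 50 mm square tube lying on the bench, 90 mm long; leave it. Origin at the middle of its underside.

How it is judged:
By the outcome, as a careful person would: the job done as asked, in the order asked, and still so for the second after the job is handed in, with the robot touching nothing.
It also fails if it takes over 72 s, if anything falls off the work surface, if the arm or the gripper's body presses on something with over 40 N, if the wrist force passes 120 N, or if a joint passes its speed limit or range.

## Working session

There is one attempt and no reset: what is moved stays moved. The work goes in short steps, Python scripts to look and compute and a tool call to move; the robot and the scene stay as the last step left them, time stands still between calls to the robot, and variables do not carry over. Pictures are saved under pics/ and viewed, and the job is handed in when it is done.

Besides the shell and the picture viewer there is one more tool, called after ">>>" as a command line: name --pt "numbers of a row" for each row, then --argument value for the rest. drive_tool: Moves the arm, as the interface text tells. Its arguments: {"type":"object","properties":{"plan":{"type":"array"},"grip_force":{"type":"number"}},"required":["plan"]}

```bash
mkdir -p pics; ls; cat > h.py <<'E'
import numpy as np, cv2
from bench import ctrl
def snap(name,fn):
    m=ctrl.camera_model(name); p,d=ctrl.get_image(name)
    cv2.imwrite(f'pics/{fn}.png',p[:,:,::-1]); np.savez(f'pics/{fn}.npz',p=p,d=d,T=np.array(m['T']),m=np.array([m['fov_y'],m['cx'],m['cy'],m['k1']]))
def load(fn):
    z=np.load(f'pics/{fn}.npz'); return z['p'],z['d'],z['T'],z['m']
def und(m,uv):
    f=240/np.tan(np.radians(m[0])/2)
    q=(np.atleast_2d(np.array(uv,float))-m[1:3])/f
    r=q.copy()
    for _ in range(20): r=q/(1+m[3]*(r**2).sum(1,keepdims=True))
    return r
def rays(T,m,uv):
    r=und(m,uv); v=np.c_[r,np.ones(len(r))]@T[:3,:3].T
    return T[:3,3],v
def onplane(T,m,uv,z):
    o,v=rays(T,m,uv); return o+v*((z-o[2])/v[:,2])[:,None]
def cloud(fn):
    p,d,T,m=load(fn); v,u=np.mgrid[0:480,0:640]
    uv=np.c_[u.ravel(),v.ravel()]; r=und(m,uv); dd=d.ravel()
    P=(np.c_[r,np.ones(len(r))]*dd[:,None])@T[:3,:3].T+T[:3,3]
    P[dd==0]=np.nan
    return p,P.reshape(480,640,3)
E
python3 - <<'E'
from h import *
for n in('scene','top','wrist'): snap(n,n+'0'); print(n,np.round(ctrl.camera_model(n)['T'],3).tolist(),ctrl.camera_model(n)['fov_y'])
s=ctrl.read_state(); print(s)
E
```

```text
pics
scene [[-0.797, 0.477, -0.371, 0.971], [0.605, 0.636, -0.48, 0.478], [0.007, -0.606, -0.795, 0.923], [0.0, 0.0, 0.0, 1.0]] 50.68677414273176
top [[0.012, -0.996, 0.085, 0.454], [-1.0, -0.013, -0.014, -0.019], [0.015, -0.085, -0.996, 1.321], [0.0, 0.0, 0.0, 1.0]] 54.438545762753314
wrist [[0.398, 0.886, 0.238, 0.18], [0.917, -0.384, -0.104, 0.604], [-0.0, 0.26, -0.966, 0.384], [0.0, 0.0, 0.0, 1.0]] 66.36086428421453
{'time_s': 0.15, 'joint_pos': array([-1.20251715,  0.41780877, -0.01032503,  1.61399581,  0.00471053,
        1.11066782, -0.052992  ]), 'qvel': array([-0.00091475, -0.00195694,  0.00015284, -0.00166776, -0.00012001,
        0.00096191,  0.00028316]), 'tau': array([ 2.47500488e-03, -8.51520538e+01,  6.39173035e-01, -4.26136100e+01,
       -4.89188544e-02,  1.71465467e-02,  9.62715876e-05]), 'tcp_pos': array([0.24890298, 0.57303263, 0.22200326]), 'tcp_rot': array([3.14151796e+00, 8.52865994e-04, 1.16105744e+00]), 'ft_force': array([-0.0157591 , -0.03135814,  0.56851405]), 'moment': array([ 0.0061179 , -0.00689039, -0.01087246]), 'finger_gap': 0.0939253160932506}
```

View pics/scene0.png

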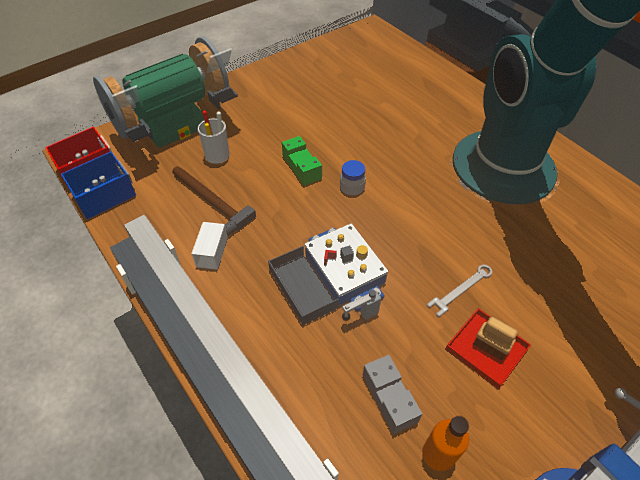

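View pics/top0.png

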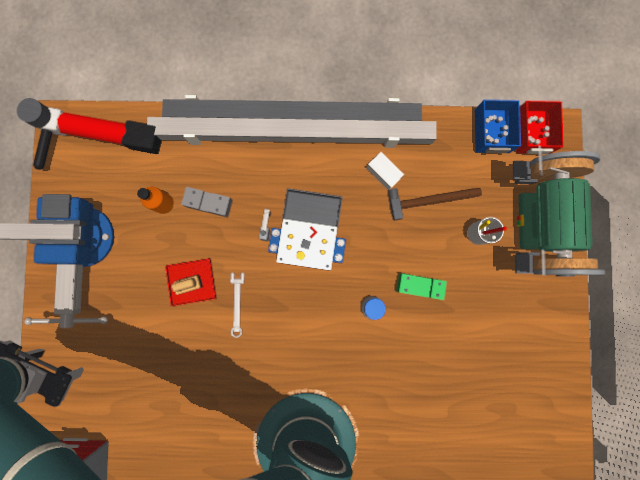

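View pics/wrist0.png

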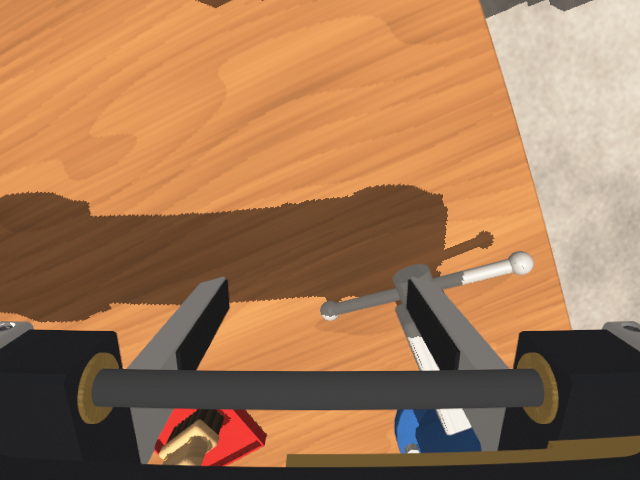

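The scene view shows the fixture (345,265), the brush in the red tray (495,340), the green saddle (300,160) and the grey saddle (392,390). In the top view they sit at (308,240), (190,283), (422,286) and (207,200). The offcut row looks like brass nearest the robot, then dark bar, then red angle. Next I measure.

```bash
cat > m0.py <<'E'
from h import *
def rect(P): 
    r=cv2.minAreaRect((P[:,:2]*1000).astype(np.float32)); return np.round(r[0],1),np.round(r[1],1),round(r[2],1)
for fn in('scene0','top0'):
    p,P=cloud(fn); hsv=cv2.cvtColor(p,cv2.COLOR_RGB2HSV); H,S,V=[hsv[...,i].astype(int) for i in range(3)]
    X,Y,Z=P[...,0],P[...,1],P[...,2]
    reg=lambda x0,x1,y0,y1:(X>x0)&(X<x1)&(Y>y0)&(Y<y1)
    print(fn)
    # saddle green
    g=(H>50)&(H<70)&(S>150)&reg(.2,.6,-.5,-.1)
    q=P[g]; print(' green n',len(q),'zpct',np.round(np.percentile(q[:,2],[2,50,98]),4)); 
    t=q[q[:,2]>.041]; print('  top',rect(t), rect(q))
    # red tray
    r=((H<6)|(H>174))&(S>150)&reg(.2,.6,.15,.55)
    q=P[r]; print(' red n',len(q),'z',np.round(np.percentile(q[:,2],[2,50,98]),4),rect(q), rect(q[q[:,2]>.012]))
    w=(H>10)&(H<30)&reg(.25,.45,.25,.45)&(Z>.035)
    q=P[w]; print(' brush n',len(q),'z',np.round(np.percentile(q[:,2],[2,50,98]),4),rect(q),rect(q[q[:,2]>.075]) if (q[:,2]>.075).sum()>3 else 0)
    # bed
    b=reg(.3,.7,-.15,.2)&(S<40)&(V>150)&(Z>.035)&(Z<.056)
    q=P[b]; print(' bed n',len(q),'z',np.round(np.percentile(q[:,2],[2,50,98]),4),rect(q))
    o=reg(.3,.7,-.1,.15)&(Z>.056)&(Z<.085)
    n,l,st,c=cv2.connectedComponentsWithStats(o.astype(np.uint8))
    for i in range(1,n):
        if st[i,4]>3:
            k=l==i; print('  blob',st[i].tolist(),np.round(P[k].mean(0),4),'zmax',np.round(P[k][:,2].max(),4),np.median(hsv[k],0))
E
python3 m0.py; python3 -c "
import cv2
a=cv2.imread('pics/top0.png')[170:340,150:470]; cv2.imwrite('pics/c1.png',cv2.resize(a,None,fx=2.5,fy=2.5,interpolation=2))
a=cv2.imread('pics/scene0.png')[130:400,260:540]; cv2.imwrite('pics/c2.png',cv2.resize(a,None,fx=2.2,fy=2.2,interpolation=2))"
```

```text
scene0
 green n 579 zpct [0.0322 0.0478 0.0523]
  top (array([ 430.8, -312.9]), array([128.5,  52.5]), 80.4) (array([ 431.4, -312.7]), array([128.5,  52.7]), 81.0)
 red n 2056 z [0.0006 0.0043 0.0202] (array([431.6, 326.8]), array([128.1, 124.9]), 10.1) (array([437. , 327.5]), array([117.2, 124.5]), 10.2)
 brush n 867 z [0.0395 0.0716 0.0914] (array([430.9, 329.5]), array([35.6, 67.3]), 16.7) (array([430.6, 329.1]), array([22.5, 57.4]), 18.2)
 bed n 2400 z [0.0433 0.0467 0.05  ] (array([584.1,  -0.8]), array([151.1, 205.3]), 82.1)
  blob [338, 234, 6, 6, 29] [ 0.5228 -0.0369  0.0599] zmax 0.0637 [ 21. 174. 184.]
  blob [326, 239, 6, 7, 32] [ 0.5528 -0.0416  0.0594] zmax 0.0624 [ 20.  176.  192.5]
  blob [357, 245, 11, 12, 106] [0.5133 0.0231 0.0652] zmax 0.071 [ 21. 178. 224.]
  blob [340, 246, 14, 15, 144] [0.5445 0.0104 0.0693] zmax 0.0763 [15.  12.5 99.5]
  blob [324, 250, 13, 13, 93] [ 0.5749 -0.0103  0.0657] zmax 0.0724 [  3. 166. 145.]
  blob [360, 264, 7, 7, 33] [0.5362 0.054  0.0597] zmax 0.0622 [ 20. 172. 198.]
  blob [348, 270, 7, 6, 34] [0.5646 0.0499 0.0592] zmax 0.0634 [
[... 600 characters left out ...]
5,  27.2]), array([191.5, 121.7]), 81.9)
  blob [259, 209, 10, 31, 198] [0.5906 0.1205 0.0709] zmax 0.085 [ 14.   21.5 183.5]
  blob [309, 226, 8, 13, 38] [ 0.5765 -0.0105  0.068 ] zmax 0.0738 [  2.  173.5 206. ]
  blob [288, 234, 5, 5, 21] [0.5646 0.0504 0.0588] zmax 0.0631 [ 21. 175. 224.]
  blob [300, 239, 10, 11, 70] [0.5425 0.0096 0.0717] zmax 0.0819 [135.   4. 117.]
  blob [322, 239, 5, 5, 21] [ 0.5519 -0.0415  0.06  ] zmax 0.0659 [ 21. 171. 228.]
  blob [286, 245, 6, 5, 21] [0.5349 0.0545 0.0602] zmax 0.0644 [ 21. 167. 222.]
  blob [296, 251, 9, 9, 62] [0.5123 0.0229 0.0661] zmax 0.0725 [ 25. 183. 244.]
  blob [320, 250, 5, 5, 19] [ 0.5213 -0.0369  0.06  ] zmax 0.0629 [ 21. 167. 221.]
```

```bash
sleep 1; ls pics
```

```text
c1.png
c2.png
scene0.npz
scene0.png
top0.npz
top0.png
wrist0.npz
wrist0.png
```

Both views agree. The seat is near (0.5435, 0.0065), yaw about -8°, and its height of 46.5 mm matches. The brush is at (0.431, 0.329), yaw about 17°, top 87–90 mm. The saddle is at (0.432, -0.312), yaw about -9°. Now a small planning helper to turn world goals into tool-axis rows.

```bash
cat > pl.py <<'E'
import numpy as np
from scipy.spatial.transform import Rotation as R
from bench import ctrl
def plan(x,y,z,yawdeg,n,gap,s=None):
    s=s or ctrl.read_state(); p=np.array(s['tcp_pos']); r=R.from_euler('xyz',s['tcp_rot'])
    g=R.from_euler('xyz',[np.pi,0,np.radians(yawdeg)])
    rv=(r.inv()*g).as_rotvec(); step=np.array([x,y,z])-p
    print('t',round(s['time_s'],2),'dist',np.round(step,4),'turn',np.round(np.degrees(rv),2))
    rows=[]
    for i in range(n):
        ri=r*R.from_rotvec(rv*i/n)
        rows.append(np.r_[np.round(ri.inv().apply(step/n),4),np.round(np.degrees(rv/n),2),gap].tolist())
    print(rows)
E
python3 -c "
from pl import *
plan(.431,.329,.23,17.3,8,.094)"
```

```text
t 0.15 dist [ 0.1821 -0.244   0.008 ] turn [3.000e-02 4.000e-02 4.922e+01]
[[-0.0189, 0.033, -0.001, 0.0, 0.01, 6.15, 0.094], [-0.0153, 0.0349, -0.001, 0.0, 0.01, 6.15, 0.094], [-0.0114, 0.0363, -0.001, 0.0, 0.01, 6.15, 0.094], [-0.0075, 0.0373, -0.001, 0.0, 0.01, 6.15, 0.094], [-0.0034, 0.0379, -0.001, 0.0, 0.01, 6.15, 0.094], [0.0006, 0.0381, -0.001, 0.0, 0.01, 6.15, 0.094], [0.0047, 0.0378, -0.001, 0.0, 0.01, 6.15, 0.094], [0.0087, 0.037, -0.001, 0.0, 0.01, 6.15, 0.094]]
```

>>> drive_tool --pt "-0.019 0.033 -0.001 0 0 6.15 0.094" --pt "-0.0153 0.035 -0.001 0 0 6.15 0.094" --pt "-0.0114 0.0363 -0.001 0 0 6.15 0.094" --pt "-0.0075 0.0373 -0.001 0 0 6.15 0.094" --pt "-0.0034 0.038 -0.001 0 0 6.15 0.094" --pt "0.0006 0.038 -0.001 0 0 6.15 0.094" --pt "0.0047 0.038 -0.001 0 0 6.15 0.094" --pt "0.0087 0.037 -0.001 0 0 6.15 0.094"

```text
time_s: 1.15
tcp_pos: [0.4336, 0.3167, 0.2292]
tcp_rot: [3.14, 0.002, 0.268]
ft_force: [-0.6, 1.0, -0.4]
finger_gap: 0.0939
```

```bash
cat > mb.py <<'E'
import sys
from h import *
fn=sys.argv[1]; snap('wrist',fn); s=ctrl.read_state(); print(s['time_s'],np.round(s['tcp_pos'],4),np.round(np.degrees(s['tcp_rot']),2))
p,P=cloud(fn); hsv=cv2.cvtColor(p,cv2.COLOR_RGB2HSV); H,S=hsv[...,0].astype(int),hsv[...,1].astype(int)
w=(abs(P[...,0]-.431)<.07)&(abs(P[...,1]-.329)<.07)&(P[...,2]<.11)
for lo,hi in((.08,.1),(.04,.056)):
    q=P[w&(P[...,2]>lo)&(P[...,2]<hi)&(H>8)&(H<30)]
    if len(q)>20:
        r=cv2.minAreaRect((q[:,:2]*1000).astype(np.float32)); print(lo,len(q),np.round(np.median(q[:,2]),4),[np.round(v,1) for v in r],'mean',np.round(q.mean(0),4))
E
python3 mb.py w1
```

```text
1.2 [0.4367 0.312  0.2295] [1.7984e+02 8.0000e-02 1.4680e+01]
0.08 1654 0.0884 [array([429.5, 330.5]), array([22. , 57.7]), np.float64(17.2)] mean [0.4292 0.332  0.088 ]
0.04 1019 0.0484 [array([429.6, 330.6]), array([35.8, 67.6]), np.float64(17.2)] mean [0.4279 0.338  0.0483]
```

View pics/w1.png

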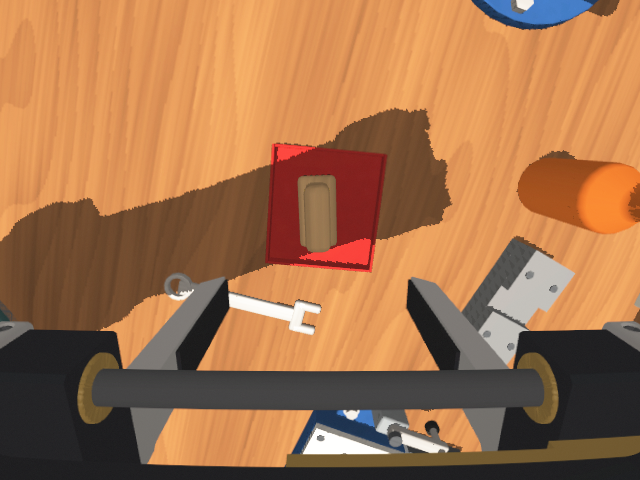

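The wrist view shows the brush grip centred near (318,213) in the red tray. Its top is at z 0.088, position (0.430, 0.330), yaw 17.2°, and the sizes match (22×58 grip, 36×68 head).

```bash
python3 -c "
from pl import *
plan(.430,.330,.13,17.2,4,.07)"
```

```text
t 1.2 dist [-0.0067  0.018  -0.0995] turn [ 0.15  0.09 -2.52]
[[-0.0005, -0.0048, 0.0249, 0.04, 0.02, -0.63, 0.07], [-0.0004, -0.0048, 0.0249, 0.04, 0.02, -0.63, 0.07], [-0.0004, -0.0048, 0.0249, 0.04, 0.02, -0.63, 0.07], [-0.0003, -0.0048, 0.0249, 0.04, 0.02, -0.63, 0.07]]
```

>>> drive_tool --pt "-0.0005 -0.0048 0.025 0.04 0 -0.63 0.07" --pt "-0.0004 -0.0048 0.025 0.04 0 -0.63 0.07" --pt "-0.0004 -0.0048 0.025 0.04 0 -0.63 0.07" --pt "-0.0003 -0.0048 0.018 0 0 -0.63 0.07" --pt "0 0 0 0 0 0 0.07"

```text
time_s: 1.82
tcp_pos: [0.4335, 0.325, 0.1346]
tcp_rot: [3.141, -0.0, 0.285]
ft_force: [-0.4, -0.5, 0.0]
finger_gap: 0.0698
```

```bash
python3 mb.py w2; python3 -c "
from pl import *
plan(.430,.330,.07,17.2,4,.07)"
```

```text
1.875 [0.434  0.325  0.1354] [ 1.7999e+02 -7.0000e-02  1.6340e+01]
0.08 3144 0.0884 [array([429.3, 331.1]), array([22. , 56.5]), np.float64(17.4)] mean [0.4289 0.3328 0.088 ]
0.04 1743 0.0485 [array([429.1, 330.9]), array([35.3, 66.7]), np.float64(17.1)] mean [0.4273 0.3404 0.0483]
t 1.88 dist [-0.004   0.005  -0.0654] turn [ 0.01 -0.07 -0.86]
[[-0.0006, -0.0015, 0.0164, 0.0, -0.02, -0.22, 0.07], [-0.0006, -0.0015, 0.0164, 0.0, -0.02, -0.22, 0.07], [-0.0006, -0.0015, 0.0164, 0.0, -0.02, -0.22, 0.07], [-0.0006, -0.0015, 0.0164, 0.0, -0.02, -0.22, 0.07]]
```

>>> drive_tool --pt "-0.0008 -0.0018 0.018 0 0 -0.25 0.07" --pt "-0.0008 -0.0018 0.018 0 0 -0.25 0.07" --pt "-0.0008 -0.0018 0.015 0 0 -0.25 0.07" --pt "-0.0006 -0.0015 0.01 0 0 -0.22 0.07" --pt "0 0 0.004 0 0 0 0.07" --grip_force 35

```text
time_s: 2.5
tcp_pos: [0.4304, 0.3309, 0.0687]
tcp_rot: [-3.14, -0.004, 0.3]
ft_force: [0.8, 0.5, -0.6]
finger_gap: 0.07
```

```bash
python3 -c "
from pl import *
plan(.4293,.3308,.07,17.2,2,.07)"
```

```text
t 2.5 dist [-0.0011 -0.0001  0.0013] turn [-0.06 -0.24 -0.  ]
[[-0.0005, -0.0001, -0.0007, -0.03, -0.12, -0.0, 0.07], [-0.0005, -0.0001, -0.0007, -0.03, -0.12, -0.0, 0.07]]
```

>>> drive_tool --pt "-0.001 0 -0.0013 0 -0.24 0 0.05" --pt "0 0 0 0 0 0 0.015" --pt "0 0 0 0 0 0 0.015" --pt "0 0 0 0 0 0 0.015" --pt "0 0 0 0 0 0 0.015" --pt "0 0 0 0 0 0 0.015" --grip_force 35

```text
time_s: 3.25
tcp_pos: [0.43, 0.3308, 0.0711]
tcp_rot: [-3.14, -0.001, 0.3]
ft_force: [-0.4, 1.0, -1.9]
finger_gap: 0.0217
```

```bash
python3 -c "
from pl import *
s=ctrl.read_state(); print(s['tcp_pos'],s['finger_gap'],s['ft_force'])
plan(.43,.33,.15,17.2,4,.015)"
```

```text
[0.43001183 0.33078958 0.07114448] 0.021657112748291366 [-0.38836796  1.0451043  -1.89187947]
t 3.25 dist [-0.     -0.0008  0.0789] turn [-0.1  -0.07 -0.03]
[[-0.0, 0.0002, -0.0197, -0.03, -0.02, -0.01, 0.015], [-0.0, 0.0002, -0.0197, -0.03, -0.02, -0.01, 0.015], [-0.0, 0.0002, -0.0197, -0.03, -0.02, -0.01, 0.015], [-0.0001, 0.0002, -0.0197, -0.03, -0.02, -0.01, 0.015]]
```

The brush is held: the gap is 21.7 mm and the TCP is 68.5 mm above the bristle tips. I'll lift it and carry it to the near side of the bed.

>>> drive_tool --pt "0 0 -0.02 0 0 0 0.015" --pt "0 0 -0.035 0 0 0 0.015" --pt "0 0 -0.04 0 0 0 0.015" --pt "0 0 -0.03 0 0 0 0.015" --pt "0 0 -0.005 0 0 0 0.015"

```text
time_s: 3.88
tcp_pos: [0.4292, 0.3298, 0.2037]
tcp_rot: [-3.141, 0.001, 0.3]
ft_force: [-0.4, 0.2, -2.2]
finger_gap: 0.0221
```

```bash
python3 -c "
from pl import *
plan(.4445,.0204,.21,-8,9,.015)"
```

```text
t 3.88 dist [ 0.0153 -0.3094  0.0063] turn [-0.    0.08 25.17]
[[-0.0085, 0.0334, -0.0007, -0.0, 0.01, 2.8, 0.015], [-0.0069, 0.0337, -0.0007, -0.0, 0.01, 2.8, 0.015], [-0.0052, 0.034, -0.0007, -0.0, 0.01, 2.8, 0.015], [-0.0036, 0.0342, -0.0007, -0.0, 0.01, 2.8, 0.015], [-0.0019, 0.0344, -0.0007, -0.0, 0.01, 2.8, 0.015], [-0.0002, 0.0344, -0.0007, -0.0, 0.01, 2.8, 0.015], [0.0015, 0.0344, -0.0007, -0.0, 0.01, 2.8, 0.015], [0.0031, 0.0343, -0.0007, -0.0, 0.01, 2.8, 0.015], [0.0048, 0.0341, -0.0007, -0.0, 0.01, 2.8, 0.015]]
```

>>> drive_tool --pt "-0.0085 0.0334 -0.001 0 0 2.8 0.015" --pt "-0.007 0.0337 -0.001 0 0 2.8 0.015" --pt "-0.005 0.034 -0.001 0 0 2.8 0.015" --pt "-0.0036 0.034 -0.001 0 0 2.8 0.015" --pt "-0.002 0.034 -0.001 0 0 2.8 0.015" --pt "0 0.034 -0.001 0 0 2.8 0.015" --pt "0.0015 0.034 -0.001 0 0 2.8 0.015" --pt "0.003 0.034 -0.001 0 0 2.8 0.015" --pt "0.0048 0.03 0 0 0 2.8 0.015" --pt "0 0.004 0 0 0 0 0.015"

```text
time_s: 5.12
tcp_pos: [0.4392, 0.0049, 0.2082]
tcp_rot: [3.139, 0.005, -0.165]
ft_force: [1.4, 0.7, -1.3]
finger_gap: 0.0219
```

```bash
cat > mf.py <<'E'
import sys
from h import *
from scipy.spatial.transform import Rotation as R
fn=sys.argv[1]; cam=sys.argv[2] if len(sys.argv)>2 else 'wrist'
snap(cam,fn); s=ctrl.read_state(); print(s['time_s'],np.round(s['tcp_pos'],4),np.round(np.degrees(s['tcp_rot']),2))
p,P=cloud(fn); hsv=cv2.cvtColor(p,cv2.COLOR_RGB2HSV)
X,Y,Z=[P[...,i] for i in range(3)]
_,_,T,m=load(fn)
reg=(abs(X-.545)<.09)&(abs(Y-.0065)<.09)
b=reg&(abs(Z-.046)<.005)&(hsv[...,1]<40); print('bed z',np.round(np.median(Z[b]),4),b.sum())
o=reg&(Z>.055)&(Z<.085)
n,l,st,c=cv2.connectedComponentsWithStats(o.astype(np.uint8))
S=np.array([.5435,.0065]);a=np.radians(-8);Rm=np.array([[np.cos(a),np.sin(a)],[-np.sin(a),np.cos(a)]])
for i in range(1,n):
    if st[i,4]>40:
        k=l==i; zt=np.percentile(Z[k],90); q=P[k&(Z>zt-.004)]; r=cv2.minAreaRect((q[:,:2]*1000).astype(np.float32))
        cc=np.array(r[0])/1000
        print(st[i].tolist(),'c',np.round(cc,4),'fix',np.round(Rm@(cc-S)*1000,1),'sz',np.round(r[1],1),'zt',np.round(zt,4),np.median(hsv[k],0))
E
python3 mf.py w3
```

```text
5.175 [0.4391 0.0054 0.2081] [179.84   0.29  -9.38]
bed z 0.0461 18168
[413, 151, 17, 19, 243] c [0.5347 0.0532] fix [-15.2  45. ] sz [13.3 13.3] zt 0.061 [ 19. 155. 127.]
[449, 150, 17, 19, 237] c [0.5648 0.0492] fix [15.1 45.2] sz [13.3 13.4] zt 0.0606 [ 20. 148. 229.]
[386, 187, 30, 30, 679] c [0.5125 0.022 ] fix [-32.8  11.1] sz [22.9 23.1] zt 0.067 [ 19. 155. 131.]
[421, 197, 36, 32, 891] c [0.5429 0.0086] fix [-0.9  2. ] sz [22.3 22.9] zt 0.0728 [90.  5. 55.]
[455, 214, 44, 29, 542] c [ 0.5768 -0.0065] fix [34.8 -8.2] sz [24.8 24.6] zt 0.0688 [  1. 201. 227.]
[442, 257, 17, 15, 197] c [ 0.5524 -0.0419] fix [ 15.5 -46.7] sz [13.8 13.4] zt 0.0607 [ 21. 149. 234.]
[410, 258, 15, 15, 176] c [ 0.5221 -0.0374] fix [-15.1 -46.5] sz [12.6 12.3] zt 0.0607 [ 21. 151. 234.]
```

View pics/w3.png

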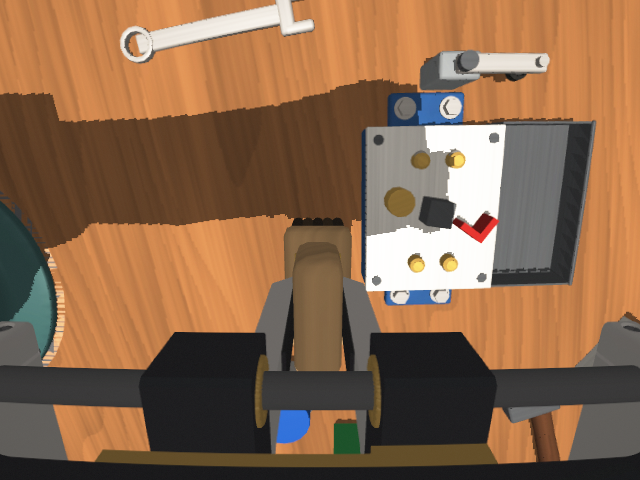

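The wrist view shows all four studs ((420,160), (456,158), (418,264), (450,264)) and the offcuts: round (399,202), bar (437,212), angle (478,225). The seat is (0.5435, 0.006), yaw -7.9°, bed z 0.0461, in line with the fixed cameras. The row lies within 12 mm of the middle. I'll lower the brush on the near side of the bed.

```bash
python3 -c "
from pl import *
plan(.4575,.0177,.1165,-7.9,4,.015)"
```

```text
t 5.17 dist [ 0.0184  0.0123 -0.0916] turn [ 0.15  0.29 -1.48]
[[0.0041, -0.0038, 0.0229, 0.04, 0.07, -0.37, 0.015], [0.0041, -0.0038, 0.0229, 0.04, 0.07, -0.37, 0.015], [0.0041, -0.0038, 0.0229, 0.04, 0.07, -0.37, 0.015], [0.0041, -0.0037, 0.0229, 0.04, 0.07, -0.37, 0.015]]
```

>>> drive_tool --pt "0.004 -0.004 0.018 0.04 0.07 -0.37 0.015" --pt "0.004 -0.004 0.022 0.04 0.07 -0.37 0.015" --pt "0.004 -0.004 0.022 0.04 0.07 -0.37 0.015" --pt "0.004 -0.0025 0.014 0.04 0.07 -0.37 0.015" --pt "0 0 0.005 0 0 0 0.015" --pt "0 0 0 0 0 0 0.015"

```text
time_s: 5.92
tcp_pos: [0.4571, 0.0197, 0.1247]
tcp_rot: [-3.14, -0.0, -0.133]
ft_force: [1.2, 0.2, -0.9]
finger_gap: 0.0219
```

```bash
python3 mf.py w4;python3 -c "
from pl import *
plan(.4575,.0177,.1165,-7.9,1,.015)"
```

```text
5.975 [0.4573 0.0197 0.1249] [-1.799e+02 -3.000e-02 -7.620e+00]
bed z 0.0461 24988
[421, 186, 23, 24, 425] c [0.5348 0.0535] fix [-15.1  45.3] sz [13.7 13.7] zt 0.0606 [ 19. 158. 105.]
[466, 187, 25, 24, 412] c [0.5647 0.0492] fix [15.  45.2] sz [13.5 13.3] zt 0.0607 [ 19. 158. 107.]
[306, 218, 38, 8, 270] c [0.4657 0.0499] fix [-83.1  32.1] sz [ 1.6 21.7] zt 0.0781 [ 15. 107.  27.]
[383, 233, 39, 39, 1193] c [0.5125 0.0222] fix [-32.9  11.2] sz [23.4 22.8] zt 0.0668 [ 19. 158. 108.]
[427, 246, 103, 62, 2595] c [ 0.5601 -0.    ] fix [17.4 -4.2] sz [24.5 62.8] zt 0.0725 [10. 11. 45.]
[410, 320, 22, 12, 201] c [ 0.5227 -0.0343] fix [-14.9 -43.2] sz [ 7.5 14.1] zt 0.0603 [ 19. 160. 186.]
[452, 320, 22, 19, 255] c [ 0.5528 -0.0406] fix [ 15.8 -45.3] sz [10.6 14.6] zt 0.0605 [ 19. 159. 199.]
t 5.97 dist [ 0.0002 -0.002  -0.0084] turn [-0.1  -0.03  0.28]
[[0.0005, 0.002, 0.0084, -0.1, -0.03, 0.28, 0.015]]
```

View pics/w4.png

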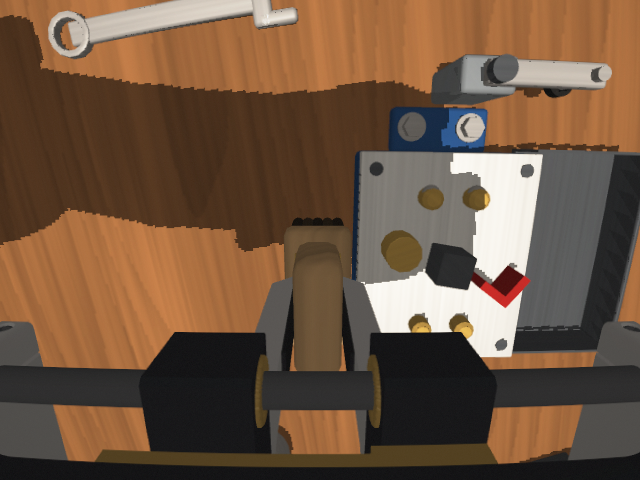

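>>> drive_tool --pt "0 0.002 0.005 0 0 0.28 0.015" --pt "0 0 0.005 0 0 0 0.015" --pt "0.003 0 0 0 0 0 0.015" --pt "0.006 0 0 0 0 0 0.015" --pt "0.006 0 0 0 0 0 0.015" --pt "0.006 0 0 0 0 0 0.015"

```text
time_s: 6.72
tcp_pos: [0.4798, 0.0147, 0.1156]
tcp_rot: [-3.139, -0.003, -0.138]
ft_force: [-0.0, 0.2, -0.9]
finger_gap: 0.022
```

```bash
cat > st.py <<'E'
from pl import *
s=ctrl.read_state(); p=s['tcp_pos']; a=np.radians(-7.9); d=np.array(p[:2])-[.5435,.0058]
print('t',round(s['time_s'],2),'fix mm',np.round(1000*np.array([np.cos(a)*d[0]+np.sin(a)*d[1],-np.sin(a)*d[0]+np.cos(a)*d[1]]),1),'z',round(p[2],4),'yaw',np.round(np.degrees(s['tcp_rot']),2),'F',np.round(s['ft_force'],1),'gap',round(s['finger_gap'],4))
E
python3 st.py
```

```text
t 6.72 fix mm [-64.3   0.1] z 0.1156 yaw [-1.7982e+02 -1.5000e-01 -7.9200e+00] F [-0.   0.2 -0.9] gap 0.022
```

>>> drive_tool --pt "0.005 0 -0.0006 -0.15 0.1 0 0.015" --pt "0.005 0 0 0 0 0 0.015" --pt "0.005 0 0 0 0 0 0.015" --pt "0.005 0 0 0 0 0 0.015" --pt "0.005 0 0 0 0 0 0.015" --pt "0.005 0 0 0 0 0 0.015"

```text
time_s: 7.48
tcp_pos: [0.5113, 0.0103, 0.1162]
tcp_rot: [-3.141, -0.003, -0.138]
ft_force: [-0.8, 1.4, -0.3]
finger_gap: 0.0219
```

```bash
python3 st.py; python3 -c "
from h import *
snap('wrist','w5');snap('scene','s5')
a=cv2.imread('pics/s5.png')[190:340,240:420]; cv2.imwrite('pics/s5c.png',cv2.resize(a,None,fx=4,fy=4,interpolation=2))"
```

```text
t 7.47 fix mm [-32.5   0.1] z 0.1162 yaw [-179.99   -0.2    -7.92] F [-0.8  1.4 -0.3] gap 0.0219
```

View pics/w5.png

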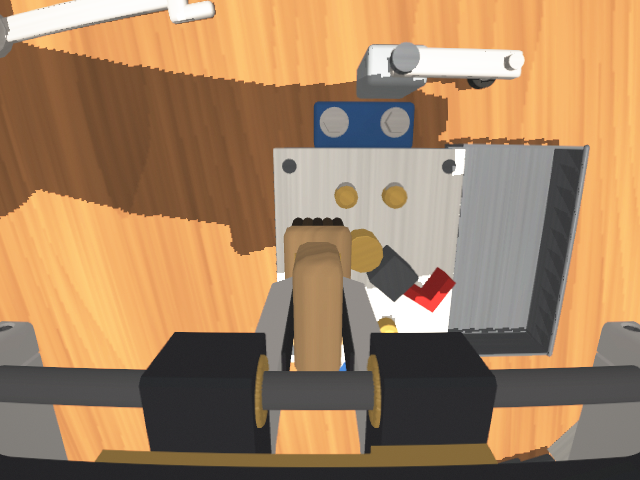

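View pics/s5c.png

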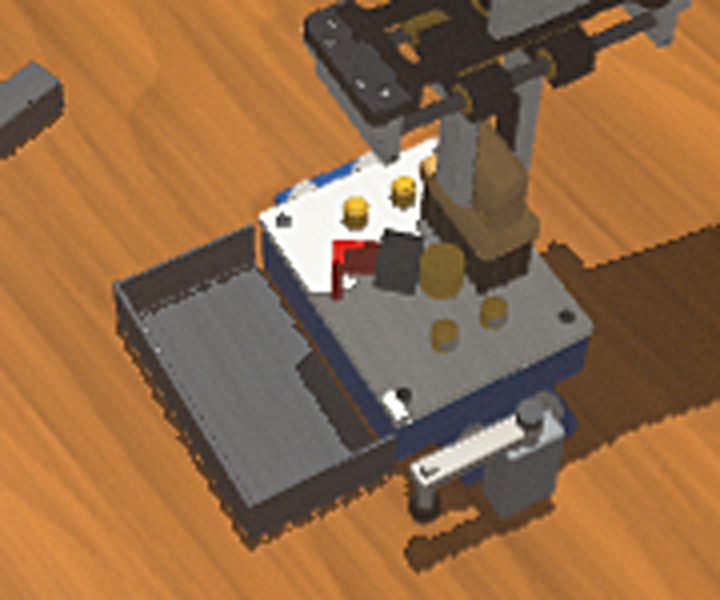

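The wrist view shows the round at (366,250), working toward the left end of the brush. I'll measure before pushing further.

```bash
cat > mo.py <<'E'
import sys
from h import *
fn=sys.argv[1]; p,P=cloud(fn); hsv=cv2.cvtColor(p,cv2.COLOR_RGB2HSV); H,S,V=[hsv[...,i].astype(int) for i in range(3)]
c=np.array([.5435,.0058]);a=np.radians(-7.9);Rm=np.array([[np.cos(a),np.sin(a)],[-np.sin(a),np.cos(a)]])
F=(P[...,:2]-c)@Rm.T*1000; Z=P[...,2]*1000
reg=(F[...,0]>-60)&(F[...,0]<150)&(abs(F[...,1])<75)
for nm,m,lo,hi in(('round',(H>12)&(H<28)&(S>100),64.,69.),('bar',(S<60)&(V<110),70,75),('angle',((H<6)|(H>174))&(S>120),65,71)):
    k=reg&m&(Z>lo)&(Z<hi); k=cv2.morphologyEx(k.astype(np.uint8),cv2.MORPH_OPEN,np.ones((3,3)))>0
    n,l,st,_=cv2.connectedComponentsWithStats(k.astype(np.uint8))
    for i in range(1,n):
        if st[i,4]>60: q=F[l==i]; print(nm,st[i,4],'x',np.round([q[:,0].min(),q[:,0].max()],1),'y',np.round([q[:,1].min(),q[:,1].max()],1))
E
python3 mo.py w5
```

```text
round 995 x [-11.9   7.4] y [ 1.  24.3]
bar 1202 x [-0.6 28.1] y [-15.2  13.3]
angle 591 x [22.1 52.6] y [-24.5  -2.5]
```

The round has drifted only about 1 mm (y 1 to 24). Continuing.

>>> drive_tool --pt "0.005 0 0 0 0.1 0 0.015" --pt "0.005 0 0 0 0.1 0 0.015" --pt "0.005 0 0 0 0 0 0.015" --pt "0.005 0 0 0 0 0 0.015" --pt "0.005 0 0 0 0 0 0.015"

```text
time_s: 8.2
tcp_pos: [0.5378, 0.0068, 0.1164]
tcp_rot: [-3.141, -0.008, -0.138]
ft_force: [-0.6, 0.3, -1.2]
finger_gap: 0.0219
```

```bash
python3 st.py; python3 -c "
from h import *
snap('wrist','w6')"; python3 mo.py w6
```

```text
t 8.2 fix mm [-5.8  0.2] z 0.1164 yaw [-179.99   -0.44   -7.91] F [-0.6  0.3 -1.2] gap 0.0219
round 999 x [15.1 34.1] y [ 3.1 26.6]
bar 750 x [14.7 38. ] y [-17.2   4.9]
angle 578 x [29.7 54.8] y [-28.   -4.4]
```

View pics/w6.png

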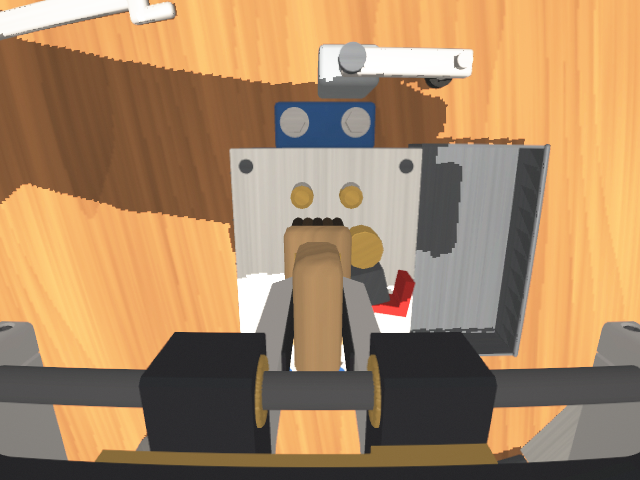

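>>> drive_tool --pt "0.005 0 0 0 -0.3 0 0.015" --pt "0.005 0 0 0 -0.1 0 0.015" --pt "0.005 0 0 0 0 0 0.015" --pt "0.005 0 0 0 0 0 0.015" --pt "0.005 0 0 0 0 0 0.015" --pt "0.005 0 0 0 0 0 0.015"

```text
time_s: 9.0
tcp_pos: [0.5698, 0.0022, 0.1164]
tcp_rot: [3.142, 0.0, -0.138]
ft_force: [-0.5, -0.0, -1.3]
finger_gap: 0.0218
```

```bash
python3 st.py; python3 -c "
from h import *
snap('wrist','w7')"; python3 mo.py w7
```

```text
t 9.0 fix mm [26.5  0. ] z 0.1164 yaw [ 1.80e+02  1.00e-02 -7.91e+00] F [-0.5 -0.  -1.3] gap 0.0218
round 995 x [46.9 66. ] y [ 3.7 27.1]
bar 533 x [46.8 64.4] y [-19.7   2.1]
angle 327 x [62.1 71.9] y [-26.4  -5.7]
```

View pics/w7.png

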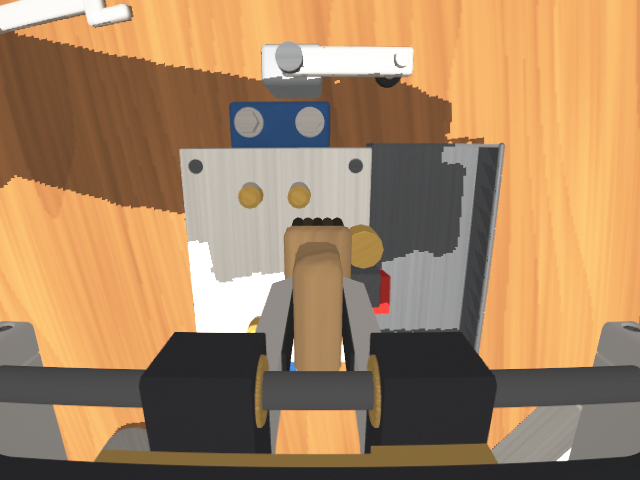

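>>> drive_tool --pt "0.005 0 0 0 0 0 0.015" --pt "0.005 0 0 0 0 0 0.015" --pt "0.005 0 0 0 0 0 0.015" --pt "0.005 0 0 0 0 0 0.015" --pt "0.005 0 0 0 0 0 0.015" --pt "0.005 0 0 0 0 0 0.015" --pt "0.005 0 0 0 0 0 0.015"

```text
time_s: 9.93
tcp_pos: [0.6077, -0.003, 0.1165]
tcp_rot: [3.141, -0.001, -0.138]
ft_force: [-0.1, -0.6, -1.6]
finger_gap: 0.0218
```

```bash
python3 st.py; python3 -c "
from h import *
snap('wrist','w8')
snap('scene','s8')
a=cv2.imread('pics/s8.png')[190:340,240:420]; cv2.imwrite('pics/s8c.png',cv2.resize(a,None,fx=4,fy=4,interpolation=2))"; python3 mo.py w8
```

```text
t 9.93 fix mm [64.8  0.1] z 0.1165 yaw [ 1.7999e+02 -7.0000e-02 -7.9100e+00] F [-0.1 -0.6 -1.6] gap 0.0218
```

View pics/w8.png

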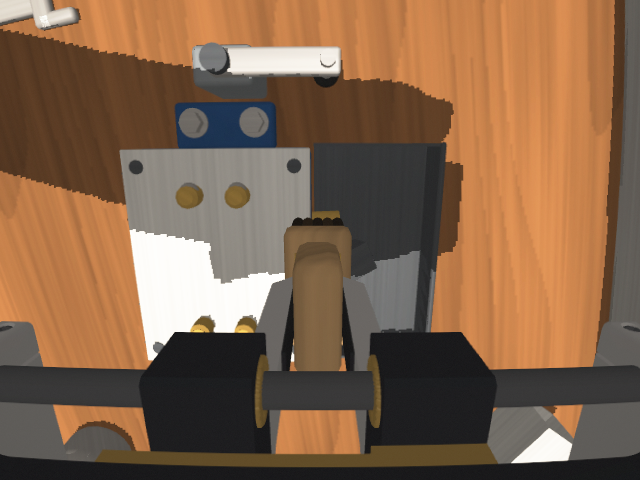

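View pics/s8c.png

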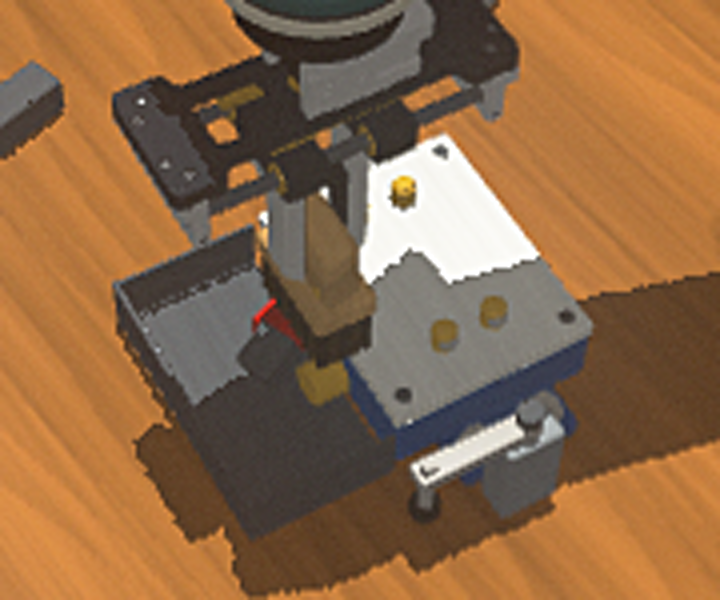

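All three offcuts are in the catch tray: the scene crop shows red at (275,315), bar at (270,350) and brass at (325,380). I'll lift and carry the brush back.

>>> drive_tool --pt "0 0 -0.02 0 0 0 0.015" --pt "0 0 -0.035 0 0 0 0.015" --pt "0 0 -0.035 0 0 0 0.015" --pt "0 0 -0.01 0 0 0 0.015"

```text
time_s: 10.52
tcp_pos: [0.6071, -0.0035, 0.2228]
tcp_rot: [3.141, -0.002, -0.139]
ft_force: [0.6, 0.6, -2.3]
finger_gap: 0.0221
```

```bash
python3 st.py; python3 -c "
from pl import *
plan(.430,.331,.19,17.2,10,.015)"
```

```text
t 10.53 fix mm [64.3 -0.5] z 0.2228 yaw [ 1.7998e+02 -9.0000e-02 -7.9500e+00] F [ 0.6  0.6 -2.3] gap 0.0221
t 10.53 dist [-0.1771  0.3345 -0.0328] turn [  0.04  -0.09 -25.15]
[[-0.0222, -0.0307, 0.0032, 0.0, -0.01, -2.52, 0.015], [-0.0208, -0.0316, 0.0032, 0.0, -0.01, -2.52, 0.015], [-0.0194, -0.0325, 0.0032, 0.0, -0.01, -2.52, 0.015], [-0.018, -0.0333, 0.0032, 0.0, -0.01, -2.52, 0.015], [-0.0165, -0.0341, 0.0033, 0.0, -0.01, -2.52, 0.015], [-0.015, -0.0348, 0.0033, 0.0, -0.01, -2.52, 0.015], [-0.0134, -0.0354, 0.0033, 0.0, -0.01, -2.52, 0.015], [-0.0119, -0.0359, 0.0033, 0.0, -0.01, -2.52, 0.015], [-0.0103, -0.0364, 0.0033, 0.0, -0.01, -2.52, 0.015], [-0.0087, -0.0368, 0.0033, 0.0, -0.01, -2.52, 0.015]]
```

>>> drive_tool --pt "-0.022 -0.031 0.003 0 0 -2.5 0.015" --pt "-0.021 -0.0315 0.003 0 0 -2.5 0.015" --pt "-0.0194 -0.0325 0.003 0 0 -2.5 0.015" --pt "-0.018 -0.033 0.003 0 0 -2.5 0.015" --pt "-0.0165 -0.034 0.003 0 0 -2.5 0.015" --pt "-0.015 -0.035 0.003 0 0 -2.5 0.015" --pt "-0.0134 -0.035 0.003 0 0 -2.5 0.015" --pt "-0.012 -0.036 0.003 0 0 -2.5 0.015" --pt "-0.01 -0.034 0.003 0 0 -2.5 0.015" --pt "-0.005 -0.02 0.003 0 0 -2.5 0.015" --pt "-0.001 -0.004 0 0 0 0 0.015"

```text
time_s: 11.9
tcp_pos: [0.4277, 0.3234, 0.1928]
tcp_rot: [3.14, -0.002, 0.31]
ft_force: [0.1, -0.6, -1.3]
finger_gap: 0.0218
```

```bash
python3 st.py; python3 -c "
from pl import *
plan(.432,.330,.09,17.2,5,.015)"
```

```text
t 11.9 fix mm [-158.4  298.7] z 0.1928 yaw [ 1.7988e+02 -9.0000e-02  1.7780e+01] F [ 0.1 -0.6 -1.3] gap 0.0218
t 11.9 dist [ 0.0043  0.0066 -0.1028] turn [ 0.12 -0.09  0.58]
[[0.0012, -0.001, 0.0206, 0.02, -0.02, 0.12, 0.015], [0.0012, -0.001, 0.0206, 0.02, -0.02, 0.12, 0.015], [0.0012, -0.001, 0.0206, 0.02, -0.02, 0.12, 0.015], [0.0012, -0.001, 0.0206, 0.02, -0.02, 0.12, 0.015], [0.0012, -0.001, 0.0206, 0.02, -0.02, 0.12, 0.015]]
```

>>> drive_tool --pt "0.0012 -0.001 0.02 0.02 0 0.1 0.015" --pt "0.0012 -0.001 0.023 0.02 0 0.1 0.015" --pt "0.0012 -0.001 0.023 0.02 0 0.1 0.015" --pt "0.0012 -0.001 0.017 0.02 0 0.1 0.015" --pt "0 -0.001 0.01 0 0 0 0.015" --pt "0 0 0.005 0 0 0 0.015"

```text
time_s: 12.65
tcp_pos: [0.4356, 0.3249, 0.0933]
tcp_rot: [3.14, -0.005, 0.293]
ft_force: [0.3, 0.4, -1.9]
finger_gap: 0.022
```

```bash
python3 st.py; python3 -c "
from pl import *
plan(.432,.330,.072,17.2,3,.015)"
```

```text
t 12.65 fix mm [-150.7  301.3] z 0.0933 yaw [179.9   -0.27  16.79] F [ 0.3  0.4 -1.9] gap 0.022
t 12.65 dist [-0.0036  0.0051 -0.0213] turn [ 0.1  -0.27 -0.41]
[[-0.0007, -0.002, 0.0071, 0.03, -0.09, -0.14, 0.015], [-0.0007, -0.002, 0.0071, 0.03, -0.09, -0.14, 0.015], [-0.0007, -0.002, 0.0071, 0.03, -0.09, -0.14, 0.015]]
```

>>> drive_tool --pt "0 -0.001 0.008 0 -0.2 -0.1 0.015" --pt "0 -0.001 0.008 0 -0.1 0 0.015" --pt "0 0 0.004 0 0 0 0.015" --pt "0 0 0.002 0 0 0 0.015"

```text
time_s: 13.15
tcp_pos: [0.4356, 0.3272, 0.0709]
tcp_rot: [3.14, -0.0, 0.295]
ft_force: [-9.5, -9.4, 39.3]
finger_gap: 0.0219
```

```bash
python3 st.py
```

```text
t 13.15 fix mm [-151.   303.5] z 0.0709 yaw [ 1.7993e+02 -2.0000e-02  1.6890e+01] F [-9.5 -9.4 39.3] gap 0.0219
```

>>> drive_tool --pt "0 0 -0.0008 0 0 0 0.015" --pt "0 0 0 0 0 0 0.03" --pt "0 0 0 0 0 0 0.055" --pt "0 0 0 0 0 0 0.055" --pt "0 0 0 0 0 0 0.055" --pt "0 0 -0.015 0 0 0 0.055" --pt "0 0 -0.03 0 0 0 0.055" --pt "0 0 -0.04 0 0 0 0.055" --pt "0 0 -0.04 0 0 0 0.08"

```text
time_s: 14.28
tcp_pos: [0.435, 0.3265, 0.2015]
tcp_rot: [3.139, 0.002, 0.294]
ft_force: [-0.4, 1.0, 0.1]
finger_gap: 0.0619
```

```bash
python3 st.py; python3 mb.py w9; python3 -c "
from pl import *
plan(.437,-.15,.25,-9,12,.094)"
```

```text
t 14.28 fix mm [-151.6  302.8] z 0.2015 yaw [1.7985e+02 9.0000e-02 1.6860e+01] F [-0.4  1.   0.1] gap 0.0619
14.325 [0.4367 0.3277 0.2067] [-179.98   -0.23   16.84]
0.08 1885 0.0884 [array([436.7, 327.6]), array([21.5, 56.8]), np.float64(16.5)] mean [0.436  0.3291 0.088 ]
0.04 1188 0.0485 [array([436.4, 327.6]), array([35.9, 66.9]), np.float64(16.5)] mean [0.4336 0.3358 0.0482]
t 14.32 dist [ 3.000e-04 -4.777e-01  4.330e-02] turn [-0.07 -0.22 25.84]
[[-0.0115, 0.0381, -0.0037, -0.01, -0.02, 2.15, 0.094], [-0.0101, 0.0385, -0.0037, -0.01, -0.02, 2.15, 0.094], [-0.0086, 0.0389, -0.0037, -0.01, -0.02, 2.15, 0.094], [-0.0071, 0.0392, -0.0036, -0.01, -0.02, 2.15, 0.094], [-0.0057, 0.0394, -0.0036, -0.01, -0.02, 2.15, 0.094], [-0.0042, 0.0396, -0.0036, -0.01, -0.02, 2.15, 0.094], [-0.0027, 0.0397, -0.0036, -0.01, -0.02, 2.15, 0.094], [-0.0012, 0.0398, -0.0036, -0.01, -0.02, 2.15, 0.094], [0.0003, 0.0398, -0.0036, -0.01, -0.02, 2.15, 0.094], [0.0018, 0.0398, -0.0036, -0.01, -0.02, 2.15, 0.094], [0.0033, 0.0397, -0.0036, -0.01, -0.02, 2.15, 0.094], [0.0048, 0.0395, -0.0036, -0.01, -0.02, 2.15, 0.094]]
```

View pics/w9.png

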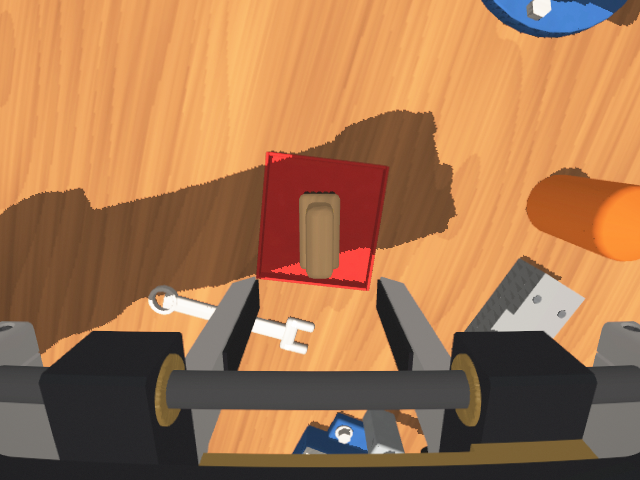

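The brush stands upright in the middle of its tray (view (320,235), top 0.0884). Now to the saddle.

>>> drive_tool --pt "-0.0115 0.038 -0.004 0 0 2.15 0.094" --pt "-0.013 0.048 -0.004 0 0 2.15 0.094" --pt "-0.011 0.05 -0.004 0 0 2.15 0.094" --pt "-0.009 0.05 -0.004 0 0 2.15 0.094" --pt "-0.007 0.05 -0.004 0 0 2.15 0.094" --pt "-0.005 0.05 -0.004 0 0 2.15 0.094" --pt "-0.003 0.05 -0.003 0 0 2.15 0.094" --pt "-0.0012 0.05 -0.003 0 0 2.15 0.094" --pt "0.0003 0.05 0 0 0 2.15 0.094" --pt "0.002 0.05 0 0 0 2.15 0.094" --pt "0.004 0.05 0 0 0 2.15 0.094"

```text
time_s: 15.7
tcp_pos: [0.4352, -0.2286, 0.2446]
tcp_rot: [-3.127, -0.017, -0.127]
ft_force: [0.4, 0.5, 0.5]
finger_gap: 0.0941
```

```bash
python3 st.py; python3 -c "
from pl import *
plan(.432,-.302,.2,-9,4,.094)"
```

```text
t 15.7 fix mm [ -75. -247.] z 0.2446 yaw [-179.18   -0.95   -7.27] F [0.4 0.5 0.5] gap 0.0941
t 15.7 dist [-0.0032 -0.0734 -0.0446] turn [-0.84 -0.94  1.73]
[[0.0013, 0.0185, 0.0109, -0.21, -0.24, 0.43, 0.094], [0.0015, 0.0184, 0.011, -0.21, -0.24, 0.43, 0.094], [0.0017, 0.0184, 0.011, -0.21, -0.24, 0.43, 0.094], [0.0019, 0.0183, 0.0111, -0.21, -0.24, 0.43, 0.094]]
```

>>> drive_tool --pt "0.0013 0.0185 0.011 -0.2 -0.24 0.43 0.094" --pt "0.0015 0.018 0.011 -0.2 -0.24 0.43 0.094" --pt "0.0017 0.01 0.011 -0.2 -0.24 0.43 0.094" --pt "0.002 0.003 0.01 -0.2 -0.24 0.43 0.094" --pt "0 0 0 0 0 0 0.094"

```text
time_s: 16.32
tcp_pos: [0.4349, -0.2828, 0.2019]
tcp_rot: [-3.141, -0.002, -0.164]
ft_force: [-0.6, 0.3, 0.3]
finger_gap: 0.0942
```

```bash
cat > ms.py <<'E'
import sys
from h import *
fn=sys.argv[1]; snap('wrist',fn); s=ctrl.read_state(); print(s['time_s'],np.round(s['tcp_pos'],4),np.round(np.degrees(s['tcp_rot']),2))
p,P=cloud(fn); hsv=cv2.cvtColor(p,cv2.COLOR_RGB2HSV); H,S=hsv[...,0].astype(int),hsv[...,1].astype(int)
g=(H>45)&(H<75)&(S>120)&(abs(P[...,0]-float(sys.argv[2]))<.1)&(abs(P[...,1]-float(sys.argv[3]))<.1)
z0=float(sys.argv[4]) if len(sys.argv)>4 else 0
_,_,T,m=load(fn)
for nm,lo,hi in(('top',.043,.054),('floor',.030,.038)):
    k=g&(P[...,2]>lo+z0)&(P[...,2]<hi+z0); k=cv2.morphologyEx(k.astype(np.uint8),cv2.MORPH_OPEN,np.ones((3,3)))>0
    q=P[k]
    if len(q)<30: print(nm,len(q)); continue
    z=np.median(q[:,2]); v,u=np.nonzero(k); w=onplane(T,m,np.c_[u,v],z)
    r=cv2.minAreaRect((w[:,:2]*1000).astype(np.float32)); r0=cv2.minAreaRect((q[:,:2]*1000).astype(np.float32))
    print(nm,len(q),'z',np.round(z,4),'spread',np.round(np.percentile(q[:,2],[5,95]),4),[np.round(x,2) for x in r],'| depth',[np.round(x,2) for x in r0])
E
python3 ms.py g1 .432 -.312
```

```text
16.375 [ 0.435  -0.2827  0.2023] [-1.7996e+02 -1.4000e-01 -9.3600e+00]
top 4072 z 0.048 spread [0.0466 0.0493] [array([ 432.12, -311.45]), array([123.09,  51.21]), np.float64(80.78)] | depth [array([ 432.05, -311.87]), array([123.75,  51.28]), np.float64(80.72)]
floor 2660 z 0.0341 spread [0.0329 0.0353] [array([ 431.78, -314.8 ]), array([47.71, 51.57]), np.float64(80.62)] | depth [array([ 431.78, -314.44]), array([47.72, 51.56]), np.float64(81.06)]
```

View pics/g1.png

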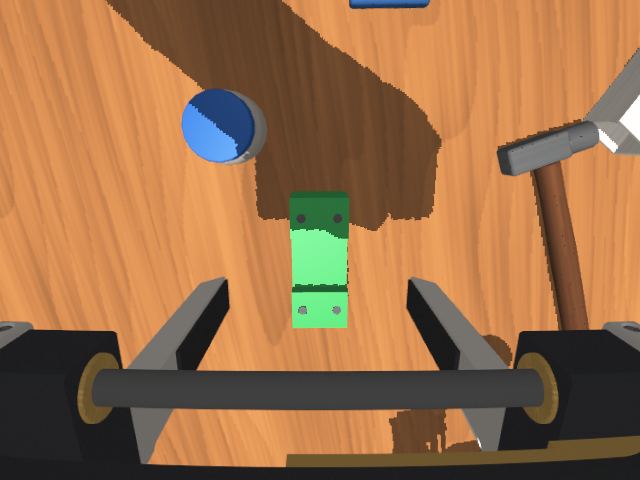

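The saddle is in the wrist view at (320,260): (0.432, -0.3116), yaw -9.2°. Its top is 48.0 mm and its channel floor 34.1 mm, both as they should be. I'll descend and grip it across x in the middle.

```bash
python3 -c "
from pl import *
plan(.432,-.3116,.07,-9.2,5,.08)"
```

```text
t 16.38 dist [-0.003  -0.0289 -0.1323] turn [-0.04 -0.14 -0.16]
[[0.0003, 0.0058, 0.0265, -0.01, -0.03, -0.03, 0.08], [0.0003, 0.0058, 0.0265, -0.01, -0.03, -0.03, 0.08], [0.0003, 0.0058, 0.0265, -0.01, -0.03, -0.03, 0.08], [0.0003, 0.0058, 0.0265, -0.01, -0.03, -0.03, 0.08], [0.0003, 0.0058, 0.0265, -0.01, -0.03, -0.03, 0.08]]
```

>>> drive_tool --pt "0.0003 0.006 0.022 0 0 0 0.08" --pt "0.0003 0.006 0.028 0 0 0 0.08" --pt "0.0003 0.006 0.028 0 0 0 0.08" --pt "0.0003 0.006 0.026 0 0 0 0.08" --pt "0.0003 0.005 0.018 0 0 0 0.08" --pt "0 0 0.004 0 0 0 0.08" --pt "0 0 0 0 0 0 0.08"

```text
time_s: 17.25
tcp_pos: [0.4364, -0.3091, 0.0762]
tcp_rot: [-3.139, -0.009, -0.157]
ft_force: [-0.2, 0.2, -0.2]
finger_gap: 0.0801
```

```bash
python3 ms.py g2 .432 -.312; python3 -c "
from pl import *
plan(.432,-.3116,.024,-9.2,4,.08)"
```

```text
17.3 [ 0.4364 -0.3092  0.0764] [-179.88   -0.53   -8.97]
top 9565 z 0.0481 spread [0.0469 0.0491] [array([ 432.94, -305.9 ]), array([112.08,  51.69]), np.float64(80.87)] | depth [array([ 432.85, -306.44]), array([112.55,  51.81]), np.float64(80.77)]
floor 6536 z 0.0341 spread [0.0331 0.0353] [array([ 431.44, -315.61]), array([48.74, 51.6 ]), np.float64(80.9)] | depth [array([ 431.6 , -314.75]), array([47.96, 51.78]), np.float64(80.93)]
t 17.3 dist [-0.0044 -0.0024 -0.0524] turn [-0.12 -0.53  0.23]
[[-0.0011, 0.0008, 0.0131, -0.03, -0.13, 0.06, 0.08], [-0.0011, 0.0008, 0.0131, -0.03, -0.13, 0.06, 0.08], [-0.0011, 0.0008, 0.0131, -0.03, -0.13, 0.06, 0.08], [-0.001, 0.0008, 0.0131, -0.03, -0.13, 0.06, 0.08]]
```

>>> drive_tool --pt "-0.0011 0.001 0.014 0 -0.15 0.06 0.08" --pt "-0.0011 0.001 0.015 0 -0.15 0.06 0.08" --pt "-0.0011 0.001 0.013 0 -0.13 0.06 0.08" --pt "-0.001 0 0.009 0 -0.1 0.06 0.08" --pt "0 0 0.003 0 0 0 0.08" --pt "0 0 0 0 0 0 0.08"

```text
time_s: 18.05
tcp_pos: [0.4322, -0.3113, 0.0192]
tcp_rot: [-3.139, -0.0, -0.161]
ft_force: [-0.1, 0.1, 0.4]
finger_gap: 0.0803
```

```bash
python3 st.py; python3 -c "
from pl import *
plan(.432,-.3116,.024,-9.2,1,.08)"
```

```text
t 18.05 fix mm [ -66.7 -329.4] z 0.0192 yaw [-1.7987e+02 -1.0000e-02 -9.2000e+00] F [-0.1  0.1  0.4] gap 0.0803
t 18.05 dist [-0.0002 -0.0003  0.0048] turn [-0.13 -0.01 -0.  ]
[[-0.0001, 0.0003, -0.0048, -0.13, -0.01, -0.0, 0.08]]
```

>>> drive_tool --pt "0 0 -0.005 -0.13 0 0 0.08" --pt "0 0 0 0 0 0 0.06" --pt "0 0 0 0 0 0 0.045" --pt "0 0 0 0 0 0 0.045" --pt "0 0 0 0 0 0 0.045" --pt "0 0 0 0 0 0 0.045" --grip_force 35

```text
time_s: 18.8
tcp_pos: [0.4329, -0.3115, 0.0256]
tcp_rot: [3.141, -0.002, -0.16]
ft_force: [-0.4, -0.6, 0.7]
finger_gap: 0.0516
```

```bash
python3 st.py
```

```text
t 18.8 fix mm [ -66.  -329.5] z 0.0256 yaw [ 1.7997e+02 -1.1000e-01 -9.1900e+00] F [-0.4 -0.6  0.7] gap 0.0516
```

Gripped (51.6 mm). The TCP is 25.6 mm above the saddle's underside. Lifting and carrying to the fixture.

>>> drive_tool --pt "0 0 -0.02 0 0 0 0.045" --pt "0 0 -0.035 0 0 0 0.045" --pt "0 0 -0.04 0 0 0 0.045" --pt "0 0 -0.03 0 0 0 0.045"

```text
time_s: 19.3
tcp_pos: [0.4309, -0.3113, 0.1558]
tcp_rot: [-3.141, 0.002, -0.162]
ft_force: [0.5, -0.4, -2.1]
finger_gap: 0.0517
```

```bash
python3 st.py; python3 -c "
from pl import *
plan(.5435,.0058,.17,-7.9,9,.045)"
```

```text
t 19.3 fix mm [ -68.  -329.6] z 0.1558 yaw [-1.7999e+02  1.1000e-01 -9.2900e+00] F [ 0.5 -0.4 -2.1] gap 0.0517
t 19.3 dist [0.1126 0.3171 0.0142] turn [-0.01  0.11 -1.39]
[[0.0067, -0.0368, -0.0016, -0.0, 0.01, -0.15, 0.045], [0.0068, -0.0368, -0.0016, -0.0, 0.01, -0.15, 0.045], [0.0069, -0.0368, -0.0016, -0.0, 0.01, -0.15, 0.045], [0.007, -0.0367, -0.0016, -0.0, 0.01, -0.15, 0.045], [0.0071, -0.0367, -0.0016, -0.0, 0.01, -0.15, 0.045], [0.0072, -0.0367, -0.0016, -0.0, 0.01, -0.15, 0.045], [0.0073, -0.0367, -0.0016, -0.0, 0.01, -0.15, 0.045], [0.0074, -0.0367, -0.0016, -0.0, 0.01, -0.15, 0.045], [0.0075, -0.0366, -0.0016, -0.0, 0.01, -0.15, 0.045]]
```

>>> drive_tool --pt "0.0067 -0.037 -0.002 0 0 -0.15 0.045" --pt "0.0068 -0.037 -0.002 0 0 -0.15 0.045" --pt "0.007 -0.037 -0.002 0 0 -0.15 0.045" --pt "0.007 -0.037 -0.002 0 0 -0.15 0.045" --pt "0.007 -0.037 -0.002 0 0 -0.15 0.045" --pt "0.0072 -0.037 -0.001 0 0 -0.15 0.045" --pt "0.0073 -0.037 -0.001 0 0 -0.15 0.045" --pt "0.0074 -0.03 0 0 0 -0.15 0.045" --pt "0.006 -0.012 0 0 0 -0.15 0.045" --pt "0 -0.002 0 0 0 0 0.045" --pt "0 0 0 0 0 0 0.045"

```text
time_s: 20.68
tcp_pos: [0.5412, -0.0169, 0.182]
tcp_rot: [-3.141, -0.008, -0.146]
ft_force: [0.0, 0.1, -1.5]
finger_gap: 0.0514
```

```bash
python3 st.py; python3 -c "
from h import *
snap('wrist','h1');snap('scene','hs1')
a=cv2.imread('pics/hs1.png')[170:340,240:440]; cv2.imwrite('pics/hs1c.png',cv2.resize(a,None,fx=3.5,fy=3.5,interpolation=2))"; python3 -c "
from pl import *
plan(.5435,.0058,.12,-7.9,3,.045)"
```

```text
t 20.68 fix mm [  0.8 -22.8] z 0.182 yaw [-179.98   -0.45   -8.35] F [ 0.   0.1 -1.5] gap 0.0514
t 20.77 dist [ 0.0023  0.0228 -0.062 ] turn [-0.03 -0.46 -0.47]
[[-0.0005, -0.0076, 0.0207, -0.01, -0.15, -0.16, 0.045], [-0.0004, -0.0076, 0.0207, -0.01, -0.15, -0.16, 0.045], [-0.0004, -0.0076, 0.0207, -0.01, -0.15, -0.16, 0.045]]
```

View pics/h1.png

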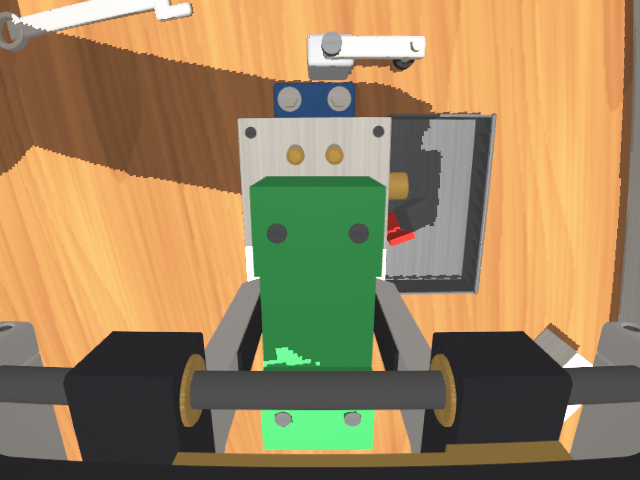

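View pics/hs1c.png

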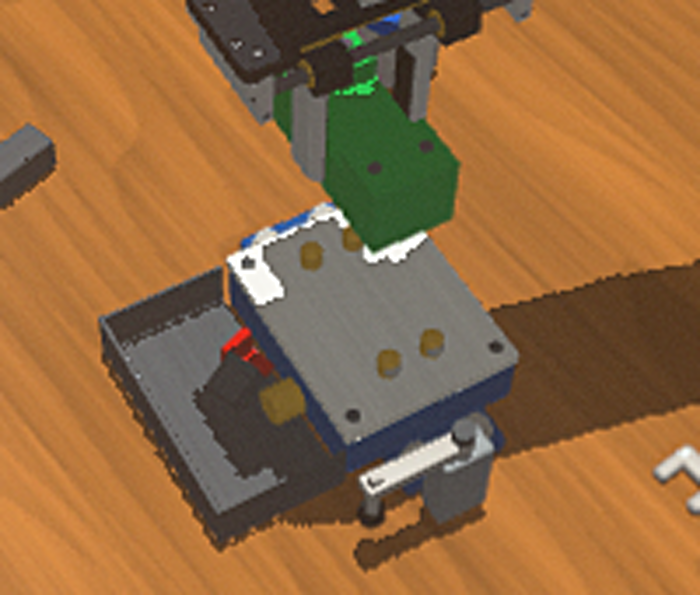

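The bed is clear: the wrist view shows bare studs at (295,155) and (334,155), and all three offcuts in the tray. The saddle's four top dots are at (277,233), (359,233), (283,419) and (352,419), so I'll use them to measure the saddle's place in the hand.

```bash
python3 - <<'E'
from h import *
from scipy.spatial.transform import Rotation as R
p,P=cloud('h1'); _,d,T,m=load('h1')
hsv=cv2.cvtColor(p,cv2.COLOR_RGB2HSV); H,S,V=[hsv[...,i].astype(int) for i in range(3)]
tcp=np.array([.5412,-.0169,.182]); r=R.from_euler('xyz',np.radians([-179.98,-.45,-8.35]))
C=[]
for (u,v) in((277,233),(359,233),(283,419),(352,419)):
    w=np.s_[v-13:v+14,u-13:u+14]; k=((S[w]<90)).astype(np.uint8)
    n,l,st,c=cv2.connectedComponentsWithStats(k); 
    i=max(range(1,n),key=lambda i:st[i,4]); uv=np.array(c[i])+[u-13,v-13]
    z=np.nanmedian(P[v-18:v+19,u-18:u+19,2]); q=onplane(T,m,[uv],.2044)[0]; C.append(q)
    print(uv.round(1),st[i].tolist(),'zdepth',np.round(z,4),'tool mm',np.round(1000*r.inv().apply(q-tcp),1))
C=np.array(C); print('centre tool mm',np.round(1000*r.inv().apply(C.mean(0)-tcp),1)); 
yv=(C[0]+C[1]-C[2]-C[3])/2; print(np.linalg.norm(yv),'yaw',np.degrees(np.arctan2(-yv[0],yv[1])), np.linalg.norm(C[0]-C[1]),np.linalg.norm(C[2]-C[3]))
E
```

```text
[276.4 233.1] [3, 4, 20, 20, 313] zdepth 0.2047 tool mm [-15.9 -42.6 -22.5]
[358.5 233. ] [3, 4, 20, 20, 314] zdepth 0.2048 tool mm [ 16.3 -42.6 -22.3]
[282.7 418.8] [5, 6, 17, 15, 201] zdepth 0.2047 tool mm [-15.8  45.1 -22.5]
[352.2 418.5] [5, 6, 17, 14, 197] zdepth 0.2049 tool mm [ 16.2  45.1 -22.3]
centre tool mm [  0.2   1.3 -22.4]
0.08769229388242175 yaw -8.321492746942878 0.032182563713849234 0.032013106571878176
```

```bash
python3 -c "
from pl import *
plan(.5436,.0068,.12,-7.9,4,.045)"
```

```text
t 20.77 dist [ 0.0024  0.0238 -0.062 ] turn [-0.03 -0.46 -0.47]
[[-0.0004, -0.006, 0.0155, -0.01, -0.11, -0.12, 0.045], [-0.0004, -0.006, 0.0155, -0.01, -0.11, -0.12, 0.045], [-0.0003, -0.006, 0.0155, -0.01, -0.11, -0.12, 0.045], [-0.0003, -0.006, 0.0155, -0.01, -0.11, -0.12, 0.045]]
```

>>> drive_tool --pt "-0.0004 -0.007 0.013 0 -0.12 -0.12 0.045" --pt "-0.0004 -0.007 0.015 0 -0.12 -0.12 0.045" --pt "-0.0003 -0.006 0.015 0 -0.12 -0.12 0.045" --pt "-0.0003 -0.004 0.013 0 -0.1 -0.12 0.045" --pt "0 0 0.006 0 0 0 0.045" --pt "0 0 0 0 0 0 0.045"

```text
time_s: 21.52
tcp_pos: [0.5425, 0.0076, 0.1143]
tcp_rot: [3.141, 0.003, -0.139]
ft_force: [0.5, 0.6, -2.2]
finger_gap: 0.0514
```

```bash
python3 st.py; python3 -c "
from pl import *
plan(.5436,.0068,.09,-7.9,3,.045)"
```

```text
t 21.52 fix mm [-1.2  1.6] z 0.1143 yaw [ 1.7997e+02  1.7000e-01 -7.9400e+00] F [ 0.5  0.6 -2.2] gap 0.0514
t 21.52 dist [ 0.0011 -0.0008 -0.0243] turn [ 0.03  0.17 -0.04]
[[0.0004, 0.0002, 0.0081, 0.01, 0.06, -0.01, 0.045], [0.0004, 0.0002, 0.0081, 0.01, 0.06, -0.01, 0.045], [0.0004, 0.0002, 0.0081, 0.01, 0.06, -0.01, 0.045]]
```

>>> drive_tool --pt "0.0006 0.0004 0.008 0 0.1 0 0.045" --pt "0.0006 0.0004 0.008 0 0.07 0 0.045" --pt "0 0 0.006 0 0 0 0.045" --pt "0 0 0 0 0 0 0.045"

```text
time_s: 22.02
tcp_pos: [0.5441, 0.0061, 0.0914]
tcp_rot: [3.141, -0.001, -0.139]
ft_force: [-0.0, -0.4, -2.2]
finger_gap: 0.0518
```

```bash
python3 st.py; python3 -c "
from h import *
snap('wrist','h2')"; python3 -c "
from pl import *
plan(.5436,.0068,.084,-7.9,1,.045)"
```

```text
t 22.02 fix mm [0.5 0.4] z 0.0914 yaw [ 1.7999e+02 -8.0000e-02 -7.9700e+00] F [-0.  -0.4 -2.2] gap 0.0518
t 22.07 dist [-0.0006  0.0007 -0.0076] turn [ 0.   -0.1  -0.07]
[[-0.0007, -0.0006, 0.0076, 0.0, -0.1, -0.07, 0.045]]
```

View pics/h2.png

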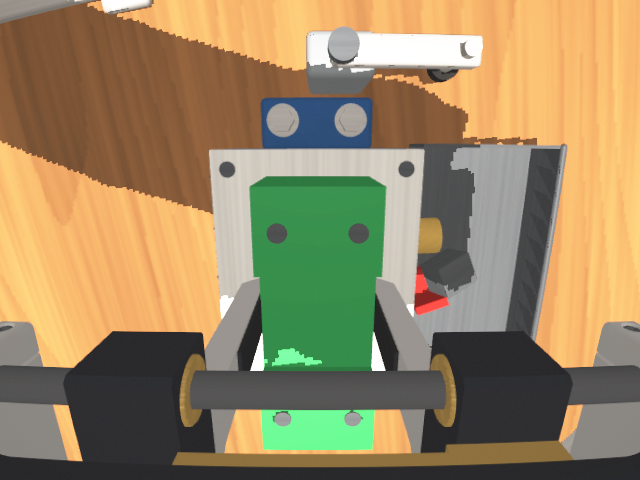

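The wrist view shows the saddle centred over the bed, its near end covering the studs and its underside about 6 mm above them. I'll feel it down gently.

>>> drive_tool --pt "-0.0006 -0.0006 0.003 0 -0.1 -0.05 0.045" --pt "0 0 0.003 0 0 0 0.045" --pt "0 0 0.001 0 0 0 0.045" --pt "0 0 0.001 0 0 0 0.045"

```text
time_s: 22.58
tcp_pos: [0.544, 0.0069, 0.0835]
tcp_rot: [-3.141, -0.001, -0.138]
ft_force: [0.1, 0.5, -1.8]
finger_gap: 0.0517
```

```bash
python3 st.py
```

```text
t 22.57 fix mm [0.3 1.2] z 0.0835 yaw [-1.7998e+02 -4.0000e-02 -7.9100e+00] F [ 0.1  0.5 -1.8] gap 0.0517
```

>>> drive_tool --pt "-0.0002 0 0.0015 0 0 0 0.045" --pt "0 0 0.001 0 0 0 0.045" --pt "0 0 0.0005 0 0 0 0.045"

```text
time_s: 22.95
tcp_pos: [0.5439, 0.0068, 0.0804]
tcp_rot: [-3.142, -0.001, -0.138]
ft_force: [0.1, -0.7, -0.2]
finger_gap: 0.0519
```

```bash
python3 st.py
```

```text
t 22.95 fix mm [0.2 1. ] z 0.0804 yaw [-1.80e+02 -5.00e-02 -7.92e+00] F [ 0.1 -0.7 -0.2] gap 0.0519
```

The force went from -2 to about 0 N with the underside near 8.7 mm proud, so the saddle is resting on the balls. I'll release it here.

>>> drive_tool --pt "0 0 0 0 0 0 0.056" --pt "0 0 0 0 0 0 0.064" --pt "0 0 0 0 0 0 0.08" --pt "0 0 0 0 0 0 0.08" --pt "0 0 -0.01 0 0 0 0.08" --pt "0 0 -0.025 0 0 0 0.08" --pt "0 0 -0.035 0 0 0 0.08" --pt "0 0 -0.035 0 0 0 0.08" --pt "0 0 -0.01 0 0 0 0.08"

```text
time_s: 24.08
tcp_pos: [0.5437, 0.0063, 0.2011]
tcp_rot: [-3.142, -0.001, -0.139]
ft_force: [-0.1, 0.1, 0.8]
finger_gap: 0.0802
```

```bash
python3 st.py; python3 ms.py i1 .5435 .0058 .0541; python3 -c "
from h import *
snap('scene','is1')
a=cv2.imread('pics/is1.png')[170:340,240:440]; cv2.imwrite('pics/is1c.png',cv2.resize(a,None,fx=3.5,fy=3.5,interpolation=2))"
```

```text
t 24.07 fix mm [0.1 0.6] z 0.2011 yaw [-1.80e+02 -6.00e-02 -7.98e+00] F [-0.1  0.1  0.8] gap 0.0802
24.125 [0.5438 0.0064 0.2013] [-1.7999e+02 -7.0000e-02 -7.9700e+00]
top 6314 z 0.1027 spread [0.1014 0.1038] [array([544.07,   6.23]), array([124.14,  51.43]), np.float64(82.23)] | depth [array([544.04,   5.73]), array([124.68,  51.57]), np.float64(82.27)]
floor 3653 z 0.0888 spread [0.0876 0.09  ] [array([543.66,   3.93]), array([49.37, 51.41]), np.float64(82.01)] | depth [array([543.68,   4.16]), array([49.41, 51.49]), np.float64(82.13)]
```

View pics/i1.png

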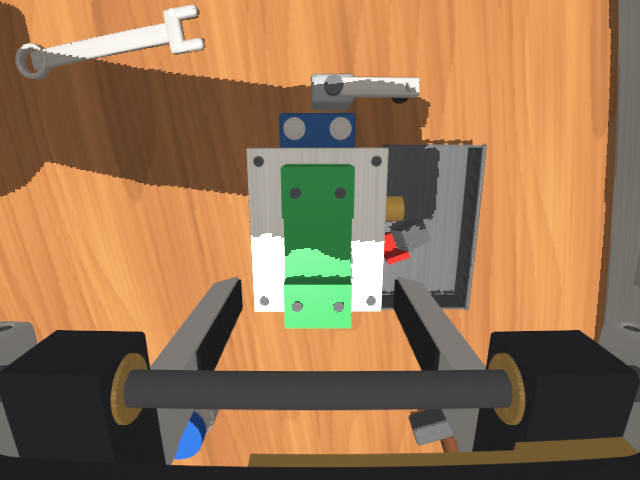

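View pics/is1c.png

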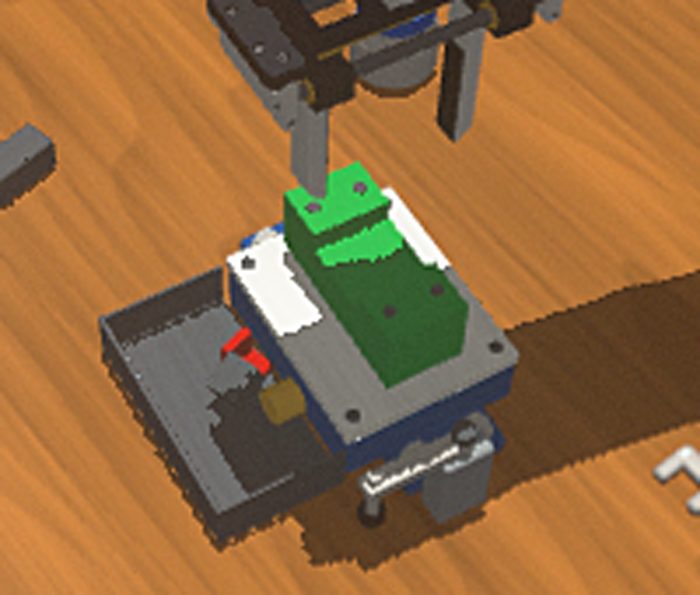

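The saddle was released squarely on the studs: top 0.1027, so about 8.6 mm proud, centre (0.544, 0.006), yaw -7.8°. Channel floor at 0.0888. I'll close the fingers and push there.

```bash
python3 -c "
from pl import *
plan(.544,.0058,.115,-7.9,5,0)"
```

```text
t 24.18 dist [ 0.0006 -0.0007 -0.0848] turn [ 0.01 -0.01 -0.06]
[[0.0001, 0.0001, 0.017, 0.0, -0.0, -0.01, 0.0], [0.0001, 0.0001, 0.017, 0.0, -0.0, -0.01, 0.0], [0.0001, 0.0001, 0.017, 0.0, -0.0, -0.01, 0.0], [0.0001, 0.0001, 0.017, 0.0, -0.0, -0.01, 0.0], [0.0001, 0.0001, 0.017, 0.0, -0.0, -0.01, 0.0]]
```

>>> drive_tool --pt "0 0 0 0 0 0 0" --pt "0 0 0 0 0 0 0" --pt "0 0 0 0 0 0 0" --pt "0 0 0 0 0 0 0" --pt "0 0.0004 0.015 0 0 0 0" --pt "0 0.0004 0.018 0 0 0 0" --pt "0.0005 0 0.018 0 0 0 0" --pt "0 0 0.015 0 0 0 0" --pt "0 0 0.008 0 0 0 0" --pt "0 0 0.002 0 0 0 0" --pt "0 0 0 0 0 0 0" --grip_force 15

```text
time_s: 25.55
tcp_pos: [0.5414, 0.0052, 0.1142]
tcp_rot: [3.139, 0.006, -0.139]
ft_force: [-0.3, 0.1, -0.8]
finger_gap: 0.0005
```

```bash
python3 st.py
```

```text
t 25.55 fix mm [-2.  -0.9] z 0.1142 yaw [179.82   0.34  -7.98] F [-0.3  0.1 -0.8] gap 0.0005
```

>>> drive_tool --pt "0.0025 -0.001 0.003 0.15 0.3 0 0" --pt "0 0 0.002 0 0 0 0" --pt "0 0 0.0015 0 0 0 0" --pt "0 0 0.001 0 0 0 0"

```text
time_s: 26.05
tcp_pos: [0.5449, 0.006, 0.1073]
tcp_rot: [-3.141, -0.002, -0.139]
ft_force: [0.3, -0.9, 0.3]
finger_gap: 0.0003
```

```bash
python3 st.py
```

```text
t 26.05 fix mm [1.3 0.4] z 0.1073 yaw [-1.7996e+02 -9.0000e-02 -7.9700e+00] F [ 0.3 -0.9  0.3] gap 0.0003
```

>>> drive_tool --pt "-0.0008 0 0.001 0 0 0 0" --pt "0 0 0.001 0 0 0 0" --pt "0 0 0.001 0 0 0 0"

```text
time_s: 26.42
tcp_pos: [0.5447, 0.0063, 0.1049]
tcp_rot: [-3.14, -0.003, -0.139]
ft_force: [-2.2, 1.3, 12.2]
finger_gap: 0.0005
```

```bash
python3 st.py
```

```text
t 26.43 fix mm [1.1 0.6] z 0.1049 yaw [-1.7992e+02 -1.7000e-01 -7.9700e+00] F [-2.2  1.3 12.2] gap 0.0005
```

Contact at 12 N. I'll keep pushing steadily.

>>> drive_tool --pt "-0.0003 0 0.001 0 -0.1 0 0" --pt "0 0 0.001 0 0 0 0" --pt "0 0 0.001 0 0 0 0" --pt "0 0 0.001 0 0 0 0"

```text
time_s: 26.92
tcp_pos: [0.5468, 0.0065, 0.1034]
tcp_rot: [-3.138, -0.006, -0.139]
ft_force: [-1.5, 0.7, 8.3]
finger_gap: 0.0006
```

```bash
python3 st.py
```

```text
t 26.93 fix mm [3.2 1.2] z 0.1034 yaw [-179.79   -0.35   -7.96] F [-1.5  0.7  8.3] gap 0.0006
```

>>> drive_tool --pt "0 0 -0.003 0 0 0 0" --pt "-0.0045 0.001 -0.001 -0.2 -0.35 0 0" --pt "0 0 0 0 0 0 0"

```text
time_s: 27.3
tcp_pos: [0.5417, 0.0061, 0.1076]
tcp_rot: [3.141, 0.001, -0.139]
ft_force: [-0.6, 0.4, -0.2]
finger_gap: 0.0008
```

```bash
python3 st.py; python3 ms.py i2 .5435 .0058 .0531
```

```text
t 27.3 fix mm [-1.8  0.1] z 0.1076 yaw [ 1.7999e+02  4.0000e-02 -7.9600e+00] F [-0.6  0.4 -0.2] gap 0.0008
27.35 [0.5419 0.0061 0.1076] [ 1.7999e+02  3.0000e-02 -7.9600e+00]
top 7599 z 0.0992 spread [0.0968 0.1016] [array([554.08,  49.57]), array([36.83, 51.1 ]), np.float64(82.08)] | depth [array([554.47,  49.51]), array([36.92, 51.51]), np.float64(81.94)]
floor 4290 z 0.0854 spread [0.0836 0.0886] [array([546.58,   4.21]), array([47.8 , 50.96]), np.float64(82.61)] | depth [array([546.75,   4.  ]), array([48.55, 50.99]), np.float64(82.42)]
```

View pics/i2.png

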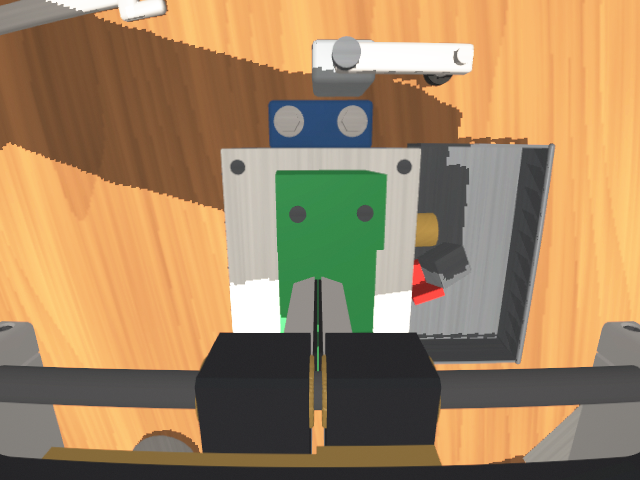

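The saddle has tipped: the top height varies from 0.0968 to 0.1016. I'll fit its plane.

```bash
cat > mt.py <<'E'
import sys
from h import *
fn=sys.argv[1]; p,P=cloud(fn); hsv=cv2.cvtColor(p,cv2.COLOR_RGB2HSV); H,S=hsv[...,0].astype(int),hsv[...,1].astype(int)
c=np.array([.5435,.0058]);a=np.radians(-7.9);Rm=np.array([[np.cos(a),np.sin(a)],[-np.sin(a),np.cos(a)]])
F=(P[...,:2]-c)@Rm.T*1000; Z=P[...,2]*1000
g=(H>45)&(H<75)&(S>120)&(abs(F[...,0])<40)&(abs(F[...,1])<75)
g=cv2.erode(g.astype(np.uint8),np.ones((5,5)))>0
for nm,ym in(('top+y',(F[...,1]>28)),('top-y',(F[...,1]<-28)),('floor',abs(F[...,1])<23)):
    k=g&ym&(Z>70)
    if k.sum()<100: print(nm,k.sum()); continue
    x,y,z=F[k][:,0],F[k][:,1],Z[k]
    for _ in range(3):
        A=np.c_[x,y,np.ones(len(x))]; s=np.linalg.lstsq(A,z,rcond=None)[0]; e=z-A@s; o=abs(e)<2; x,y,z=x[o],y[o],z[o]
    print(nm,len(x),'slope deg x,y',np.round(np.degrees(np.arctan(s[:2])),2),'z at (0,0)',np.round(s[2],2),'resid',np.round(e.std(),2),'x',np.round([x.min(),x.max()],1),'y',np.round([y.min(),y.max()],1),'z mean',np.round(z.mean(),2))
E
python3 mt.py i1; python3 mt.py i2
```

```text
top+y 2585 slope deg x,y [-0.02 -0.3 ] z at (0,0) 102.84 resid 0.66 x [-23.9  24.8] y [28.  61.9] z mean 102.6
top-y 1656 slope deg x,y [-0.15 -0.18] z at (0,0) 102.8 resid 0.65 x [-23.5  24.4] y [-60.3 -28. ] z mean 102.94
floor 2525 slope deg x,y [ 0.03 -0.19] z at (0,0) 88.76 resid 0.68 x [-23.8  24.6] y [-23.  23.] z mean 88.76
top+y 6149 slope deg x,y [-5.32 -1.25] z at (0,0) 100.54 resid 0.63 x [-19.9  29.6] y [28.  63.3] z mean 99.14
top-y 0
floor 3382 slope deg x,y [-5.36 -1.16] z at (0,0) 86.43 resid 0.6 x [-21.1  28. ] y [-23.   22.9] z mean 85.56
```

It tipped about 5.3° with the +x side low, because the fingers crept off centre. I'll push on the -x side of the channel floor to level it.

>>> drive_tool --pt "-0.006 0 0 0 0 0 0" --pt "-0.0055 0 0 0 0 0 0" --pt "0 0 0.001 0 0 0 0" --pt "0 0 0.001 0 0 0 0" --pt "0 0 0.001 0 0 0 0"

```text
time_s: 27.98
tcp_pos: [0.5294, 0.0079, 0.1045]
tcp_rot: [-3.141, 0.001, -0.139]
ft_force: [-5.0, -0.5, 13.9]
finger_gap: 0.0006
```

```bash
python3 st.py
```

```text
t 27.98 fix mm [-14.3   0.2] z 0.1045 yaw [-1.7999e+02  6.0000e-02 -7.9600e+00] F [-5.  -0.5 13.9] gap 0.0006
```

>>> drive_tool --pt "0 0 0.001 0 0 0 0" --pt "0 0 0.001 0 0 0 0"

```text
time_s: 28.22
tcp_pos: [0.5293, 0.0082, 0.1032]
tcp_rot: [-3.14, 0.002, -0.139]
ft_force: [-5.0, 1.9, 13.7]
finger_gap: 0.0002
```

```bash
python3 st.py; python3 -c "
from h import *
snap('wrist','i3')"; python3 mt.py i3
```

```text
t 28.23 fix mm [-14.4   0.5] z 0.1032 yaw [-1.7992e+02  1.1000e-01 -7.9600e+00] F [-5.   1.9 13.7] gap 0.0002
top+y 6752 slope deg x,y [-4.79 -2.25] z at (0,0) 98.81 resid 0.62 x [-21.7  29.2] y [28.  63.8] z mean 96.73
top-y 0
floor 4310 slope deg x,y [-4.78 -2.34] z at (0,0) 84.74 resid 0.59 x [-22.2  27.8] y [-22.3  23. ] z mean 83.73
```

Progress: the middle is down to 4.6 mm proud, with slopes -4.8° in x and -2.3° in y. The high corner is (-x, -y), so I'll push there.

>>> drive_tool --pt "0 0 -0.004 0 0 0 0" --pt "-0.001 0.007 0 0 0 0 0" --pt "-0.001 0.006 0 0 0 0 0" --pt "0 0 0.002 0 0 0 0" --pt "0 0 0.001 0 0 0 0" --pt "0 0 0.001 0 0 0 0" --pt "0 0 0.001 0 0 0 0"

```text
time_s: 29.15
tcp_pos: [0.5247, -0.0056, 0.1022]
tcp_rot: [-3.14, 0.004, -0.139]
ft_force: [-7.6, 0.5, 12.7]
finger_gap: 0.0005
```

```bash
python3 st.py;  python3 -c "
from h import *
snap('wrist','i4')"; python3 mt.py i4
```

```text
t 29.15 fix mm [-17.1 -13.9] z 0.1022 yaw [-179.9     0.21   -7.99] F [-7.6  0.5 12.7] gap 0.0005
top+y 6722 slope deg x,y [-2.59 -2.28] z at (0,0) 97.65 resid 0.64 x [-22.4  27.5] y [28.  62.4] z mean 95.75
top-y 6
floor 6031 slope deg x,y [-2.51 -2.33] z at (0,0) 83.62 resid 0.62 x [-22.7  26.7] y [-23.  23.] z mean 83.26
```

>>> drive_tool --pt "0.001 0 0.001 0 0 0 0" --pt "0.001 0 0.001 0 0 0 0" --pt "0 0 0.001 0 0 0 0"

```text
time_s: 29.58
tcp_pos: [0.5255, -0.0058, 0.0993]
tcp_rot: [-3.14, 0.007, -0.139]
ft_force: [-4.7, -0.5, 7.9]
finger_gap: 0.0006
```

```bash
python3 st.py;  python3 -c "
from h import *
snap('wrist','i5')"; python3 mt.py i5
```

```text
t 29.57 fix mm [-16.2 -13.9] z 0.0993 yaw [-179.88    0.38   -7.98] F [-4.7 -0.5  7.9] gap 0.0006
top+y 6597 slope deg x,y [-0.46 -1.37] z at (0,0) 95.71 resid 0.63 x [-23.9  26.1] y [28.  61.8] z mean 94.62
top-y 0
floor 5992 slope deg x,y [-0.4  -1.26] z at (0,0) 81.61 resid 0.61 x [-23.7  25.7] y [-23.  23.] z mean 81.5
```

>>> drive_tool --pt "0 0 -0.003 0 0.2 0 0" --pt "0.007 0 0 0 0.2 0 0" --pt "0.006 0 0.001 0 0 0 0" --pt "0 0 0.002 0 0 0 0" --pt "0 0 0.001 0 0 0 0" --pt "0 0 0.001 0 0 0 0" --pt "0 0 0.001 0 0 0 0"

```text
time_s: 30.5
tcp_pos: [0.5398, -0.0081, 0.0971]
tcp_rot: [-3.139, -0.001, -0.14]
ft_force: [-13.1, 2.9, 38.9]
finger_gap: 0.0001
```

```bash
python3 st.py;  python3 -c "
from h import *
snap('wrist','i6')"; python3 mt.py i6
```

```text
t 30.5 fix mm [ -1.8 -14.3] z 0.0971 yaw [-1.7986e+02 -5.0000e-02 -8.0000e+00] F [-13.1   2.9  38.9] gap 0.0001
top+y 6407 slope deg x,y [-0.02 -0.08] z at (0,0) 94.15 resid 0.63 x [-24.1  25.5] y [28.  60.6] z mean 94.08
top-y 1
floor 5590 slope deg x,y [0.01 0.1 ] z at (0,0) 80.08 resid 0.61 x [-24.1  25.6] y [-22.9  22.4] z mean 80.09
```

The saddle is home: floor 80.1 mm, level, and the force is rising against the bed. I'll retreat and check.

>>> drive_tool --pt "0 0 -0.002 0 0 0 0" --pt "0 -0.007 -0.003 0 0 0 0" --pt "0.0015 -0.007 0 0 0 0 0" --pt "0 0 0.002 0 0 0 0" --pt "0 0 0.002 0 0 0 0" --pt "0 0 0.0005 0 0 0 0"

```text
time_s: 31.3
tcp_pos: [0.5432, 0.0071, 0.0973]
tcp_rot: [-3.139, -0.0, -0.139]
ft_force: [-4.1, 1.8, 13.9]
finger_gap: 0.0006
```

```bash
python3 st.py
```

```text
t 31.3 fix mm [-0.5  1.3] z 0.0973 yaw [-1.7984e+02 -1.0000e-02 -7.9600e+00] F [-4.1  1.8 13.9] gap 0.0006
```

>>> drive_tool --pt "0 0 0.0006 0 0 0 0" --pt "0 0 -0.002 0 0 0 0" --pt "0 0 -0.02 0 0 0 0" --pt "0 0 -0.035 0 0 0 0" --pt "0 0 -0.04 0 0 0 0" --pt "0 0 -0.03 0 0 0 0.03" --pt "0 0 -0.005 0 0 0 0.06" --pt "0 0 0 0 0 0 0.06"

```text
time_s: 32.3
tcp_pos: [0.5421, 0.0053, 0.2317]
tcp_rot: [-3.139, 0.002, -0.141]
ft_force: [0.0, 1.0, -0.2]
finger_gap: 0.0271
```

```bash
python3 st.py;  python3 ms.py i7 .5435 .0058 .046; python3 mt.py i7; python3 -c "
from h import *
snap('scene','is7')"
```

```text
t 32.3 fix mm [-1.3 -0.7] z 0.2317 yaw [-1.7987e+02  1.3000e-01 -8.0900e+00] F [ 0.   1.  -0.2] gap 0.0271
32.35 [0.5421 0.0053 0.2315] [-1.7988e+02  1.5000e-01 -8.1000e+00]
top 4585 z 0.0941 spread [0.0928 0.0952] [array([544.41,   5.92]), array([123.56,  51.17]), np.float64(82.45)] | depth [array([544.45,   5.68]), array([124.11,  51.28]), np.float64(82.51)]
floor 2011 z 0.0801 spread [0.0789 0.0814] [array([544.15,   3.8 ]), array([49.87, 51.07]), np.float64(81.97)] | depth [array([544.22,   4.28]), array([49.52, 51.13]), np.float64(82.1)]
top+y 1781 slope deg x,y [-0.   -0.04] z at (0,0) 94.08 resid 0.69 x [-23.4  24.7] y [28.1 61.1] z mean 94.05
top-y 1215 slope deg x,y [0.02 0.03] z at (0,0) 94.1 resid 0.68 x [-22.7  24.1] y [-60.1 -28. ] z mean 94.08
floor 1274 slope deg x,y [-0.03  0.03] z at (0,0) 80.08 resid 0.71 x [-22.8  24.5] y [-22.9  23. ] z mean 80.09
```

View pics/i7.png

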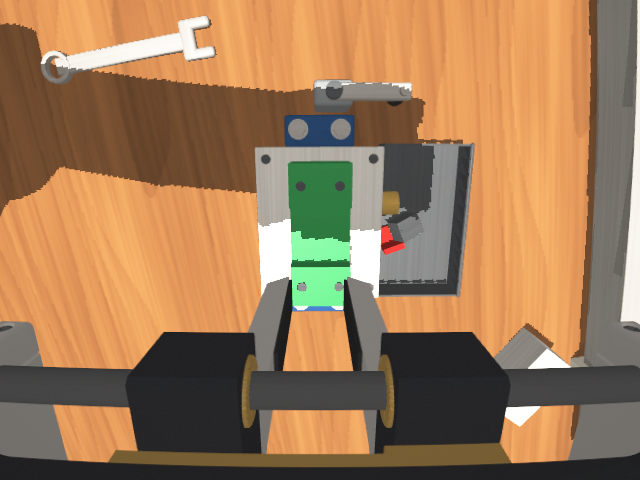

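View pics/is7.png

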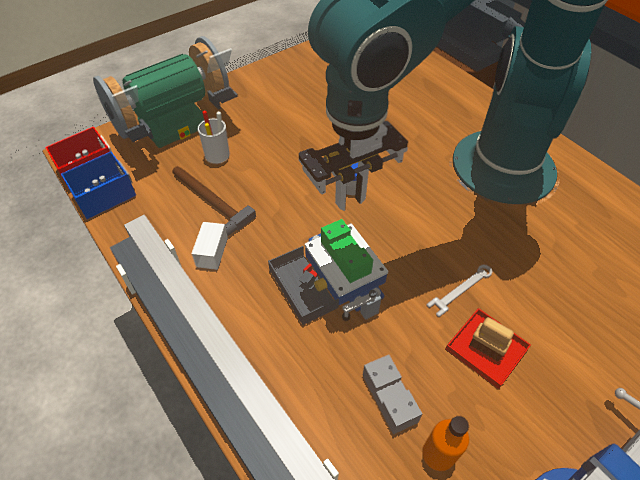

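The saddle is home and level (green at (320,235), top 94.1 mm). The offcuts are in the tray at about (390,203), (405,228) and (392,240), the brush is standing, and the hammer, wrench, cup, tube, grey saddle and bottle look unmoved. One quick check of offcut heights and the jar, then I hand in.

```bash
python3 - <<'E'
from h import *
p,P=cloud('i7'); c=np.array([.5435,.0058]);a=np.radians(-7.9);Rm=np.array([[np.cos(a),np.sin(a)],[-np.sin(a),np.cos(a)]])
F=(P[...,:2]-c)@Rm.T*1000; Z=P[...,2]*1000
k=(F[...,0]>64)&(F[...,0]<140)&(abs(F[...,1])<70)
print('tray zmax pct',np.nanpercentile(Z[k],[50,95,99.5]))
hsv=cv2.cvtColor(p,cv2.COLOR_RGB2HSV)
for n,m in(('red',((hsv[...,0]<6)|(hsv[...,0]>174))&(hsv[...,1]>150)),('brass',(hsv[...,0]>17)&(hsv[...,0]<26)&(hsv[...,1]>140))):
    q=k&m; print(n,q.sum(),np.round(F[q].min(0)),np.round(F[q].max(0)),Z[q].max().round(1))
snap('top','t9'); 
for f in('top0','t9'):
    p,d,T,m=load(f); h=cv2.cvtColor(p,cv2.COLOR_RGB2HSV); q=(h[...,0]>100)&(h[...,0]<125)&(h[...,1]>120); q[:,:350]=0;q[:,:]&=True; q[:280]=0;q[340:]=0;q[:,410:]=0
    v,u=np.nonzero(q); print('jar',len(u),u.mean() if len(u) else 0,v.mean() if len(u) else 0)
ctrl.close_job()
E
```

```text
tray zmax pct [ 21.88104077 328.96813559 330.81129445]
red 376 [ 67. -34.] [89. -8.] 28.6
brass 339 [64.  8.] [80. 29.] 28.3
jar 338 374.4230769230769 308.36686390532543
jar 338 374.4230769230769 308.36686390532543
the job is handed in; nothing more can be done
```

The job is done and handed in at about 32 s of the 72 s allowed.

- **Sweep:** One slow brush stroke pushed all three offcuts off the far edge into the catch tray. The bed was bare afterwards. The red and brass pieces measured at most 29 mm high, inside the tray and below its rim. I could see the dark bar in the tray but did not measure it.
- **Brush:** It is back upright in the middle of the red tray, with its top at 88.4 mm as before. It was pressed down with about 39 N (wrist reading) for a moment as it was set down.
- **Saddle:** I set it on the studs and let go with it standing about 8.6 mm proud. The first push, meant for the middle of the channel floor, slipped about 3 mm off centre and tipped the saddle about 5°. I levelled it from above by pushing on its high corner and then finished nearer the middle. The force peaked at about 39 N through the fingertips.
- **Last checks:** The saddle's top is at 94.1 mm and its channel floor at 80.1 mm, which puts the underside at the bed height of 46.1 mm. Tilt is under 0.1°, and its centre is within about 1 mm of the seat.
- **Rest of the bench:** The jar sits at exactly the same pixels as at the start, and the other items look unmoved. The tray's overall height check was spoilt by the gripper hanging in view, so I relied on the separate red and brass measurements.

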